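# Load the relay burn-in fixture and start it

### The arm

A 6-joint arm with a two-finger parallel gripper is mounted at the origin on a cart in front of the work surface, level with it; the furniture and walls round the work are solid. World frame = base frame: x ahead of the robot, y to its left, z up, the work surface at z = 0. Lengths are in m, angles in rad, forces in N, time in s.
With the tool pointing down it reaches from about 0.4 to 0.825 m from the base axis. Payload 7 kg.
Tool frame: the origin (TCP) lies on the centre line of the jaws, within the pads' length; the fingertips stand arm.tip_reach ahead of it and the grasp point (between the pads) lies 5 mm behind it (arm.tip_reach is the distance from the TCP to the fingertips, in m); z points along the fingers, y is the line along which they close (so a half turn about z gives the same grasp; the last joint's range is limited). The gripper opens to 88 mm and grips with 3 to 60 N. Pads are 19 mm wide; open, the fingers measure 130 mm over their backs; the gripper's body (78 mm by 193 mm) begins 47 mm behind the grasp point.
Start: joints at [1.56, 0.359, 0.012, 0, -1.224, -0.288], TCP at [0.199, 0.645, 0.241] pointing down, gripper open.
Joint ranges: [-3.07, 3.07], [-1.43, 2.12], [-1.02, 1.25], [-3.03, 1.67], [-3.05, -0], [-3.03, 3.03]. Speed limits (rad/s): [2.39, 2.39, 3.01, 3.14, 3.14, 3.14].

### API

Orientations are given as [roll, pitch, yaw] about the fixed x, y, z axes, in that order (R = Rz(yaw) Ry(pitch) Rx(roll)).
In Python, from station import status, optics, order, arm gives the robot as it stands. The module is installed in compiled form; this text tells all that it offers.
- The arm moves only by the shell command python3 -m jog 'ROWS' [FORCE]. ROWS is JSON, a list of rows, each a list of 3 entries, a list of its own where there are three numbers: the gripper command: -1 is shut, 1 is fully open, values between are in proportion, then the shift along the tool's x, y, z in mm, then the turn about the tool's z in rad. A call has 1 to 20 rows; each row is the pose to reach, as a shift and turn from the pose commanded when the call began, along the tool's axes at that moment; what a row does not reach only later rows make up. A row lasts 1/8 s, in which the tool goes at most 62.5 mm and 10.7 degrees, less where a joint would pass 70% of its speed; a pose out of reach is approached as far as the arm can. A call with a gripper value outside its range is refused whole. The fingers move at their own pace and stop on an object; FORCE is the grip in N (left out, the last holds). Time passes only in rows, so rows that repeat a pose let the fingers close. It gives the time, the measured TCP pose, the force, the opening and the grip force at its end, in the units of the state.
- status.get_state(): the state, without advancing time (a new reading comes with each control period).
- optics.grab_frame(name): name is "scene" or "top"; returns a dict with "color" (400x640x3 uint8, red, green, blue), "mtx" (3x3 intrinsics, pixels), "k1" (the pictures are not rectified: a ray, as slopes to the right and down, at radius r is drawn at 1 + k1 r^2 times it, then the intrinsics apply), "cam_to_world" (4x4, takes a point from camera to world coordinates). Camera axes: x right, y down, z forward; pixel columns grow to the right and rows downward; lengths in m; the calibration is good to about 2 mm. A picture is of the moment at which its call begins. There is no depth.
- order.job_done(): hands the job in; it is judged then, once.
The state is a dict: "t": time; "q": joint angles; "qd": joint speeds; "joint_efforts": joint torques, N m; "eef_pos": TCP position; "ee_rot": TCP orientation; "force": force on the tool from outside, world axes, zero at the start; "moment": the same for the moment, N m; "width": finger opening in m; "gripper_force": force on a finger pad.
Only numpy, scipy, OpenCV 4.12 (cv2) and the standard library are available. Lean on these libraries where they do the work, as an engineer would, in place of code of your own. Each camera call takes 0.05 s, during which the arm holds its last target. There are 200 camera calls.

### The job

Load the relay burn-in fixture and start it: put every blue relay board from the grey mat into a nest of its own, relays on the side away from the nest's side fence, pushed square and flush into the fence corner, and lock it there with a steel collar, flange down, slid down the nest's post past the sprung balls until they click out above it and it is fully home. Slide the black timer module onto its rail at the fixture's left end until it clicks home before the switch box. Only when all that is done throw the toggle switch fully over to on, away from the robot; leave the yellow-lidded tin and the screw tray where they are.

Things in the scene. Friction and masses are not known exactly. Their poses are not given: they have to be found in the camera images.
- fixture: burn-in fixture, fixed, about 130 (x) x 343 (y) mm; x away from the robot (yaw within 0.17 rad), y left, z up, origin at worktop height. Nest floor 13 mm over the worktop. Three nests, 0 leftmost, 85 mm apart; each has a back fence (far side) and a side fence on its left, both 8 mm above the floor and 7 mm thick, a post in front, its right side open. Left end: module bay, behind it the switch box
- bay (a point): point on the bay floor (13 mm over the worktop) where the module's origin lies when home; axes as the fixture's. A T-rail along x, head 24 mm wide, 17.5 mm above the floor, begins with a round nose 25 mm in -x of this point; before it 58 mm of flat landing at floor height. Two sprung balls stick out 3.5 mm from the rail's sides at this point. Switch box face 27 mm in +x, top 27 mm up
- module: black timer module with a light face on top, behind the fixture at first, 50 (x) x 40 (y) x 42 mm, 120 g; origin = centre of its underside. Grip across y. A T-slot runs along x under it, 27 mm wide, 19 mm high: it cannot be lowered onto the rail, only set flat on the landing and slid on in +x. 8 to 20 N takes it over the balls, which snap into its side notches at home; either end leads
- corner_0 (a point): nest 0: point on the nest floor where the faces of its back fence and side fence meet; axes as the fixture's; the board lies on its -x, -y side
- corner_1 (a point): nest 1: point on the nest floor where the faces of its back fence and side fence meet; axes as the fixture's; the board lies on its -x, -y side
- corner_2 (a point): nest 2: point on the nest floor where the faces of its back fence and side fence meet; axes as the fixture's; the board lies on its -x, -y side
- post_0 (a point): post of nest 0: point on its axis at the shoulder (25 mm wide, 3 mm above the nest floor) on which a collar's underside rests when home; axes as the fixture's. Lies 85 mm in -x and 19 mm in -y of corner_0. Post diameter 16 mm, round nose, top 39 mm above this point. Two sprung balls stick out 3.2 mm from it, to +x and -x, centres 26 mm above this point
- post_1 (a point): post of nest 1, as post_0
- post_2 (a point): post of nest 2, as post_0
- board_0: blue relay board, 50 (x) x 70 (y) x 2 mm, 45 g, may be absent; origin = centre of its underside, z up. Its three relays form a block x = 4 to 22, y = -28 to 28 mm, up to 17 mm above the underside: grip across its 18 mm width. Seated: board y along fixture +x, board x along fixture -y (relays right), centre 35 mm in -x and 25 mm in -y of the corner point
- board_0_datum (a point): corner of board_0 at its x = -25, y = +35 mm, on the underside; it meets the nest's corner point when flush
- board_1: second relay board, the same, may be absent. The boards start on the grey mat (2 mm thick) at the robot's right, turned up to 0.8 rad from the attitude they have in a nest; boards go in before collars
- board_1_datum (a point): corner of board_1 at its x = -25, y = +35 mm, on the underside; it meets the nest's corner point when flush
- board_2: third relay board, the same, may be absent
- board_2_datum (a point): corner of board_2 at its x = -25, y = +35 mm, on the underside; it meets the nest's corner point when flush
- collar_0: turned steel hold-down collar, 50 g: body 27 mm in diameter, flange at the bottom 40 mm in diameter and 5 mm thick, 22 mm tall over all, bore 18.4 mm right through; origin = centre of the underside, z up along the bore. Stands flange down on the black mat (2 mm thick) at the left. Grip the body above the flange. Any collar fits any post
- collar_1: second collar, the same. On a post its underside meets the balls about 30 mm above home; 10 to 20 N straight down takes it over them, then it drags lightly on them along its whole bore; at home the balls click out above its top and the force drops. Home, its flange overlaps the board's front edge by 5 mm, 1 mm above it. Short of home it stays perched on the post
- collar_2: third collar, the same; with fewer boards one collar stays over
- switch (a joint): toggle on the switch box: 0 = off, leaning 0.45 rad towards the robot; 0.9 = fully on, leaning as far away from it; on above 0.7; stays where it is left; light (about 1.5 N at the tip)
- switch_tip (a point): end of the toggle, a round black bat 10 mm thick, 34 mm from its hinge axis, which runs along the fixture's y, 44 mm above the worktop; pushed towards fixture +x it goes on
- flux_tin: round tin with a yellow lid, 51 mm across, 20 mm high, behind the fixture at its right end; leave alone
- screw_tray: round tin tray with screws, 78 mm across, 16 mm high, behind the fixture's left end; leave alone

How it is judged:
On the way, in this order (a step that is already met when the one before it is completed fails the run):
1. every relay board is flush in a nest corner and locked under a collar that is home, and the timer module is home on its rail, with the switch still off (((x of board_0_datum in the frame of corner_0 between -0.0025 and 0.0025 m and y of board_0_datum in the frame of corner_0 between -0.0025 and 0.0025 m and z of board_0_datum in the frame of corner_0 between -0.002 and 0.002 m and angle between the y axis of board_0 and the x axis of fixture, either way round below 0.05 rad and angle between board_0's own z axis and vertical below 0.05 rad) or (x of board_0_datum in the frame of corner_1 between -0.0025 and 0.0025 m and y of board_0_datum in the frame of corner_1 between -0.0025 and 0.0025 m and z of board_0_datum in the frame of corner_1 between -0.002 and 0.002 m and angle between the y axis of board_0 and the x axis of fixture, either way round below 0.05 rad and angle between board_0's own z axis and vertical below 0.05 rad) or (x of board_0_datum in the frame of corner_2 between -0.0025 and 0.0025 m and y of board_0_datum in the frame of corner_2 between -0.0025 and 0.0025 m and z of board_0_datum in the frame of corner_2 between -0.002 and 0.002 m and angle between the y axis of board_0 and the x axis of fixture, either way round below 0.05 rad and angle between board_0's own z axis and vertical below 0.05 rad)) and ((x of collar_0 in the frame of board_0 between -0.011 and -0.001 m and y of collar_0 in the frame of board_0 between -0.055 and -0.045 m and z of collar_0 in the frame of board_0 between 0.001 and 0.0052 m and angle between the z axis of collar_0 and the z axis of board_0, either way round below 0.12 rad) or (x of collar_1 in the frame of board_0 between -0.011 and -0.001 m and y of collar_1 in the frame of board_0 between -0.055 and -0.045 m and z of collar_1 in the frame of board_0 between 0.001 and 0.0052 m and angle between the z axis of collar_1 and the z axis of board_0, either way round below 0.12 rad) or (x of collar_2 in the frame of board_0 between -0.011 and -0.001 m and y of collar_2 in the frame of board_0 between -0.055 and -0.045 m and z of collar_2 in the frame of board_0 between 0.001 and 0.0052 m and angle between the z axis of collar_2 and the z axis of board_0, either way round below 0.12 rad)) and ((x of board_1_datum in the frame of corner_0 between -0.0025 and 0.0025 m and y of board_1_datum in the frame of corner_0 between -0.0025 and 0.0025 m and z of board_1_datum in the frame of corner_0 between -0.002 and 0.002 m and angle between the y axis of board_1 and the x axis of fixture, either way round below 0.05 rad and angle between board_1's own z axis and vertical below 0.05 rad) or (x of board_1_datum in the frame of corner_1 between -0.0025 and 0.0025 m and y of board_1_datum in the frame of corner_1 between -0.0025 and 0.0025 m and z of board_1_datum in the frame of corner_1 between -0.002 and 0.002 m and angle between the y axis of board_1 and the x axis of fixture, either way round below 0.05 rad and angle between board_1's own z axis and vertical below 0.05 rad) or (x of board_1_datum in the frame of corner_2 between -0.0025 and 0.0025 m and y of board_1_datum in the frame of corner_2 between -0.0025 and 0.0025 m and z of board_1_datum in the frame of corner_2 between -0.002 and 0.002 m and angle between the y axis of board_1 and the x axis of fixture, either way round below 0.05 rad and angle between board_1's own z axis and vertical below 0.05 rad)) and ((x of collar_0 in the frame of board_1 between -0.011 and -0.001 m and y of collar_0 in the frame of board_1 between -0.055 and -0.045 m and z of collar_0 in the frame of board_1 between 0.001 and 0.0052 m and angle between the z axis of collar_0 and the z axis of board_1, either way round below 0.12 rad) or (x of collar_1 in the frame of board_1 between -0.011 and -0.001 m and y of collar_1 in the frame of board_1 between -0.055 and -0.045 m and z of collar_1 in the frame of board_1 between 0.001 and 0.0052 m and angle between the z axis of collar_1 and the z axis of board_1, either way round below 0.12 rad) or (x of collar_2 in the frame of board_1 between -0.011 and -0.001 m and y of collar_2 in the frame of board_1 between -0.055 and -0.045 m and z of collar_2 in the frame of board_1 between 0.001 and 0.0052 m and angle between the z axis of collar_2 and the z axis of board_1, either way round below 0.12 rad)) and ((x of board_2_datum in the frame of corner_0 between -0.0025 and 0.0025 m and y of board_2_datum in the frame of corner_0 between -0.0025 and 0.0025 m and z of board_2_datum in the frame of corner_0 between -0.002 and 0.002 m and angle between the y axis of board_2 and the x axis of fixture, either way round below 0.05 rad and angle between board_2's own z axis and vertical below 0.05 rad) or (x of board_2_datum in the frame of corner_1 between -0.0025 and 0.0025 m and y of board_2_datum in the frame of corner_1 between -0.0025 and 0.0025 m and z of board_2_datum in the frame of corner_1 between -0.002 and 0.002 m and angle between the y axis of board_2 and the x axis of fixture, either way round below 0.05 rad and angle between board_2's own z axis and vertical below 0.05 rad) or (x of board_2_datum in the frame of corner_2 between -0.0025 and 0.0025 m and y of board_2_datum in the frame of corner_2 between -0.0025 and 0.0025 m and z of board_2_datum in the frame of corner_2 between -0.002 and 0.002 m and angle between the y axis of board_2 and the x axis of fixture, either way round below 0.05 rad and angle between board_2's own z axis and vertical below 0.05 rad)) and ((x of collar_0 in the frame of board_2 between -0.011 and -0.001 m and y of collar_0 in the frame of board_2 between -0.055 and -0.045 m and z of collar_0 in the frame of board_2 between 0.001 and 0.0052 m and angle between the z axis of collar_0 and the z axis of board_2, either way round below 0.12 rad) or (x of collar_1 in the frame of board_2 between -0.011 and -0.001 m and y of collar_1 in the frame of board_2 between -0.055 and -0.045 m and z of collar_1 in the frame of board_2 between 0.001 and 0.0052 m and angle between the z axis of collar_1 and the z axis of board_2, either way round below 0.12 rad) or (x of collar_2 in the frame of board_2 between -0.011 and -0.001 m and y of collar_2 in the frame of board_2 between -0.055 and -0.045 m and z of collar_2 in the frame of board_2 between 0.001 and 0.0052 m and angle between the z axis of collar_2 and the z axis of board_2, either way round below 0.12 rad)) and x of module in the frame of bay between -0.0025 and 0.0025 m and y of module in the frame of bay between -0.003 and 0.003 m and z of module in the frame of bay between -0.002 and 0.003 m and angle between the x axis of module and the x axis of fixture, either way round below 0.08 rad and value of joint switch below 0.3 rad), for 0.2 s.
2. the switch is then thrown on (value of joint switch above 0.7 rad), for 0.2 s.
At the end, for the whole second after the job is handed in: Every board present lies flat in a nest, its datum corner within 2.5 mm of the fence corner in x and y, square within 0.05 rad, with a collar on that nest's post, upright and within 2 mm of home; the module is within 2.5 mm of home; the switch is past 0.7 rad; all is at rest (((x of board_0_datum in the frame of corner_0 between -0.0025 and 0.0025 m and y of board_0_datum in the frame of corner_0 between -0.0025 and 0.0025 m and z of board_0_datum in the frame of corner_0 between -0.002 and 0.002 m and angle between the y axis of board_0 and the x axis of fixture, either way round below 0.05 rad and angle between board_0's own z axis and vertical below 0.05 rad) or (x of board_0_datum in the frame of corner_1 between -0.0025 and 0.0025 m and y of board_0_datum in the frame of corner_1 between -0.0025 and 0.0025 m and z of board_0_datum in the frame of corner_1 between -0.002 and 0.002 m and angle between the y axis of board_0 and the x axis of fixture, either way round below 0.05 rad and angle between board_0's own z axis and vertical below 0.05 rad) or (x of board_0_datum in the frame of corner_2 between -0.0025 and 0.0025 m and y of board_0_datum in the frame of corner_2 between -0.0025 and 0.0025 m and z of board_0_datum in the frame of corner_2 between -0.002 and 0.002 m and angle between the y axis of board_0 and the x axis of fixture, either way round below 0.05 rad and angle between board_0's own z axis and vertical below 0.05 rad)) and ((x of collar_0 in the frame of board_0 between -0.011 and -0.001 m and y of collar_0 in the frame of board_0 between -0.055 and -0.045 m and z of collar_0 in the frame of board_0 between 0.001 and 0.0052 m and angle between the z axis of collar_0 and the z axis of board_0, either way round below 0.12 rad) or (x of collar_1 in the frame of board_0 between -0.011 and -0.001 m and y of collar_1 in the frame of board_0 between -0.055 and -0.045 m and z of collar_1 in the frame of board_0 between 0.001 and 0.0052 m and angle between the z axis of collar_1 and the z axis of board_0, either way round below 0.12 rad) or (x of collar_2 in the frame of board_0 between -0.011 and -0.001 m and y of collar_2 in the frame of board_0 between -0.055 and -0.045 m and z of collar_2 in the frame of board_0 between 0.001 and 0.0052 m and angle between the z axis of collar_2 and the z axis of board_0, either way round below 0.12 rad)) and ((x of board_1_datum in the frame of corner_0 between -0.0025 and 0.0025 m and y of board_1_datum in the frame of corner_0 between -0.0025 and 0.0025 m and z of board_1_datum in the frame of corner_0 between -0.002 and 0.002 m and angle between the y axis of board_1 and the x axis of fixture, either way round below 0.05 rad and angle between board_1's own z axis and vertical below 0.05 rad) or (x of board_1_datum in the frame of corner_1 between -0.0025 and 0.0025 m and y of board_1_datum in the frame of corner_1 between -0.0025 and 0.0025 m and z of board_1_datum in the frame of corner_1 between -0.002 and 0.002 m and angle between the y axis of board_1 and the x axis of fixture, either way round below 0.05 rad and angle between board_1's own z axis and vertical below 0.05 rad) or (x of board_1_datum in the frame of corner_2 between -0.0025 and 0.0025 m and y of board_1_datum in the frame of corner_2 between -0.0025 and 0.0025 m and z of board_1_datum in the frame of corner_2 between -0.002 and 0.002 m and angle between the y axis of board_1 and the x axis of fixture, either way round below 0.05 rad and angle between board_1's own z axis and vertical below 0.05 rad)) and ((x of collar_0 in the frame of board_1 between -0.011 and -0.001 m and y of collar_0 in the frame of board_1 between -0.055 and -0.045 m and z of collar_0 in the frame of board_1 between 0.001 and 0.0052 m and angle between the z axis of collar_0 and the z axis of board_1, either way round below 0.12 rad) or (x of collar_1 in the frame of board_1 between -0.011 and -0.001 m and y of collar_1 in the frame of board_1 between -0.055 and -0.045 m and z of collar_1 in the frame of board_1 between 0.001 and 0.0052 m and angle between the z axis of collar_1 and the z axis of board_1, either way round below 0.12 rad) or (x of collar_2 in the frame of board_1 between -0.011 and -0.001 m and y of collar_2 in the frame of board_1 between -0.055 and -0.045 m and z of collar_2 in the frame of board_1 between 0.001 and 0.0052 m and angle between the z axis of collar_2 and the z axis of board_1, either way round below 0.12 rad)) and ((x of board_2_datum in the frame of corner_0 between -0.0025 and 0.0025 m and y of board_2_datum in the frame of corner_0 between -0.0025 and 0.0025 m and z of board_2_datum in the frame of corner_0 between -0.002 and 0.002 m and angle between the y axis of board_2 and the x axis of fixture, either way round below 0.05 rad and angle between board_2's own z axis and vertical below 0.05 rad) or (x of board_2_datum in the frame of corner_1 between -0.0025 and 0.0025 m and y of board_2_datum in the frame of corner_1 between -0.0025 and 0.0025 m and z of board_2_datum in the frame of corner_1 between -0.002 and 0.002 m and angle between the y axis of board_2 and the x axis of fixture, either way round below 0.05 rad and angle between board_2's own z axis and vertical below 0.05 rad) or (x of board_2_datum in the frame of corner_2 between -0.0025 and 0.0025 m and y of board_2_datum in the frame of corner_2 between -0.0025 and 0.0025 m and z of board_2_datum in the frame of corner_2 between -0.002 and 0.002 m and angle between the y axis of board_2 and the x axis of fixture, either way round below 0.05 rad and angle between board_2's own z axis and vertical below 0.05 rad)) and ((x of collar_0 in the frame of board_2 between -0.011 and -0.001 m and y of collar_0 in the frame of board_2 between -0.055 and -0.045 m and z of collar_0 in the frame of board_2 between 0.001 and 0.0052 m and angle between the z axis of collar_0 and the z axis of board_2, either way round below 0.12 rad) or (x of collar_1 in the frame of board_2 between -0.011 and -0.001 m and y of collar_1 in the frame of board_2 between -0.055 and -0.045 m and z of collar_1 in the frame of board_2 between 0.001 and 0.0052 m and angle between the z axis of collar_1 and the z axis of board_2, either way round below 0.12 rad) or (x of collar_2 in the frame of board_2 between -0.011 and -0.001 m and y of collar_2 in the frame of board_2 between -0.055 and -0.045 m and z of collar_2 in the frame of board_2 between 0.001 and 0.0052 m and angle between the z axis of collar_2 and the z axis of board_2, either way round below 0.12 rad)) and x of module in the frame of bay between -0.0025 and 0.0025 m and y of module in the frame of bay between -0.003 and 0.003 m and z of module in the frame of bay between -0.002 and 0.003 m and angle between the x axis of module and the x axis of fixture, either way round below 0.08 rad and value of joint switch above 0.7 rad and linear speed of each of board_0, board_1, board_2, collar_0, collar_1, collar_2, module below 0.02 m/s); the robot touches nothing.
It fails at once if the flux tin beside the work is disturbed (moved more than 30 mm) (distance of flux_tin from where it was at the start of the episode above 0.03 m).
It fails at once if the screw tray beside the work is disturbed (moved more than 30 mm) (distance of screw_tray from where it was at the start of the episode above 0.03 m).
Of board_0, board_1, board_2 only 2 to 3 are there at a start; the rules pass over those that are not, and their reading is None.
At some moment in a run one of board_0, board_1, board_2, collar_0, collar_1, collar_2, module may be knocked a few centimetres aside while the robot is not near it.
It also fails if it takes over 210 s, if anything falls off the work surface, if the arm or the gripper's body presses on something with over 40 N, if the wrist force passes 120 N, or if a joint passes its speed limit or range.

## Working session

There is one attempt and no reset: what is moved stays moved. The work goes in short steps, Python scripts to look and compute and a shell command to move; the robot and the scene stay as the last step left them, time stands still between calls to the robot, and variables do not carry over. Pictures are saved under pics/ and viewed, at most 14 in all, crops included, and the job is handed in when it is done.

```bash
mkdir -p pics; ls; python3 - <<'E'
from station import status, optics, order, arm
import cv2,numpy as np
print(status.get_state()); print(arm.tip_reach)
for n in ("scene","top"):
    f=optics.grab_frame(n); cv2.imwrite(f"pics/{n}0.png",f["color"][:,:,::-1]); print(n,f["mtx"],f["k1"],f["cam_to_world"].round(4))
E
```

```text
pics
{'t': 0.0, 'q': array([ 1.56008027e+00,  3.59382956e-01,  1.10278726e-02, -3.50868953e-04,
       -1.22411582e+00, -2.88113043e-01]), 'qd': array([-0.00063635,  0.0002525 , -0.00024491,  0.00148631, -0.00028576,
        0.00057417]), 'joint_efforts': array([ 7.88056550e-04, -5.82728219e+01,  2.93041205e+01,  6.99707374e+00,
        6.96711868e-03, -1.66646969e-04]), 'eef_pos': array([0.19859882, 0.64461109, 0.23961161]), 'ee_rot': array([ 3.13989337e+00, -1.59625221e-04, -2.98948458e-01]), 'force': array([1.23409407, 0.32161178, 0.02824866]), 'moment': array([-0.00870332,  0.01022702,  0.09683427]), 'gripper_force': 0.0, 'width': 0.08797410817838919}
0.014
scene [[362.00304897   0.         318.65682275]
 [  0.         362.00304897 198.34645372]
 [  0.           0.           1.        ]] -0.06793434858157557 [[ 0.4651 -0.4851  0.7405 -0.2201]
 [-0.8852 -0.252   0.3909 -0.4033]
 [-0.003  -0.8373 -0.5467  0.6521]
 [ 0.      0.      0.      1.    ]]
top [[430.28164154   0.         319.14020097]
 [  0.         430.28164154 198.74258653]
 [  0.           0.           1.        ]] 0.011237434849733791 [[ 0.1156 -0.9712  0.2082  0.3138]
 [-0.9933 -0.1141  0.0193 -0.0147]
 [ 0.005  -0.209  -0.9779  1.2786]
 [ 0.      0.      0.      1.    ]]
```

View pics/top0.png

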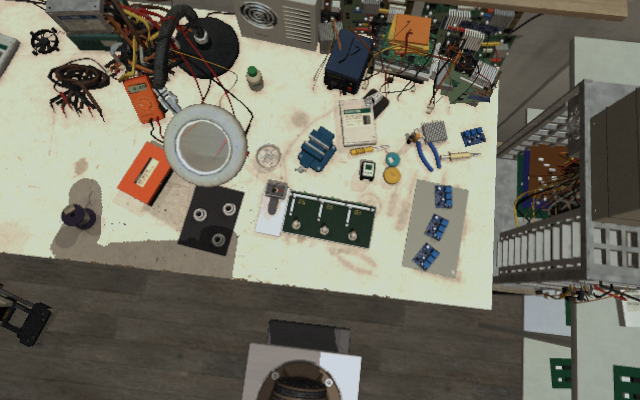

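View pics/scene0.png

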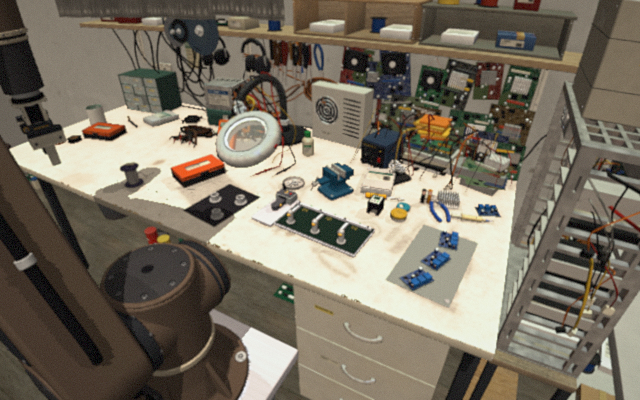

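Top: three boards on mat at right (443,196),(437,227),(427,257), collars at (200,214),(229,209),(219,239), fixture (285-375,190-245), module (368,170), tin (391,176), tray (268,156). Next, zoomed crops.

```bash
python3 - <<'E'
import cv2
t=cv2.imread("pics/top0.png"); s=cv2.imread("pics/scene0.png")
cv2.imwrite("pics/c1.png",cv2.resize(t[150:270,250:410],None,fx=5,fy=5,interpolation=cv2.INTER_CUBIC))
cv2.imwrite("pics/c2.png",cv2.resize(s[160:280,240:400],None,fx=5,fy=5,interpolation=cv2.INTER_CUBIC))
E
cat > h.py <<'E'
import cv2,numpy as np
from station import status, optics, order, arm
class Cam:
    def __init__(s,n,f=None):
        f=f or optics.grab_frame(n); s.im=f["color"]; s.K=f["mtx"]; s.k=f["k1"]; s.T=f["cam_to_world"]
    def ray(s,u,v):
        # drawn = ray*(1+k r^2): that is OpenCV's k1
        p=cv2.undistortPoints(np.array([[[u,v]]],float),s.K,np.array([s.k,0,0,0.]))[0,0]
        d=s.T[:3,:3]@np.array([*p,1]); return s.T[:3,3],d/np.linalg.norm(d)
    def plane(s,u,v,z):
        o,d=s.ray(u,v); return o+d*(z-o[2])/d[2]
    def pix(s,P):
        c=s.T[:3,:3].T@(np.array(P,float)-s.T[:3,3]); x=c[:2]/c[2]; x=x*(1+s.k*(x@x)); return s.K[:2,:2]@x+s.K[:2,2]
def tri(c1,p1,c2,p2):
    o1,d1=c1.ray(*p1);o2,d2=c2.ray(*p2)
    a=np.linalg.lstsq(np.c_[d1,-d2],o2-o1,rcond=None)[0]
    A=o1+a[0]*d1;B=o2+a[1]*d2; return (A+B)/2,np.linalg.norm(A-B)
def blobs(c,lo,hi,box,amin=8):
    x0,y0,x1,y1=box; h=cv2.cvtColor(c.im,cv2.COLOR_RGB2HSV)
    m=cv2.inRange(h,np.array(lo),np.array(hi)); k=np.zeros_like(m); k[y0:y1,x0:x1]=m[y0:y1,x0:x1]
    n,_,st,ce=cv2.connectedComponentsWithStats(k)
    return [(ce[i].round(1),st[i,4]) for i in range(1,n) if st[i,4]>=amin],k
E
```

```text
(no output)
```

View pics/c1.png

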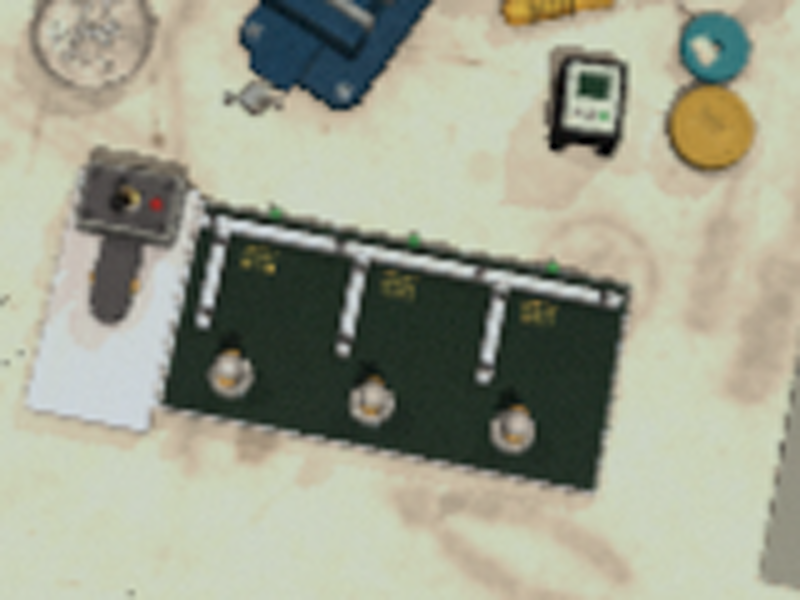

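View pics/c2.png

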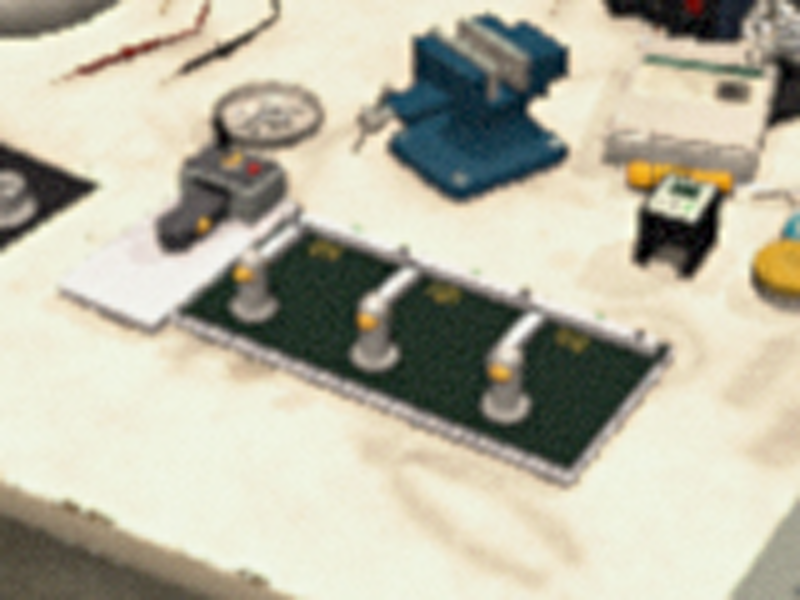

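Fixture seen clearly: posts in the top crop at (231,374),(372,400),(513,428), bay at left with rail (118,280) and switch (125,198); module (588,100).

```bash
cat > m1.py <<'E'
from h import *
T=Cam("top");S=Cam("scene")
def up(c,b,f): return cv2.resize(c.im[b[1]:b[3],b[0]:b[2],::-1],None,fx=f,fy=f,interpolation=cv2.INTER_CUBIC)
a=up(T,(405,180,465,275),6);b=up(T,(185,195,245,255),6);c=np.zeros((570,720,3),np.uint8);c[:,:360]=a;c[:360,360:]=b;cv2.imwrite("pics/c3.png",c)
# posts: shoulder blob: manual crop points
q=lambda p:(250+p[0]/5,150+p[1]/5); r=lambda p:(240+p[0]/5,160+p[1]/5)
print("shoulder")
for p,s in zip([(231,377),(372,403),(513,431)],[(253,310),(375,358),(505,408)]):
    print(tri(T,q(p),S,r(s)), T.plane(*q(p),.016))
print("module top", tri(T,q((595,98)),S,r((683,198))))
print("switchbox red dot", tri(T,q((157,205)),S,r((254,169))))
print("tip",tri(T,q((125,193)),S,r((222,120))))
print("bay nose at .0305",T.plane(*q((110,318)),.0305))
# green plate
bl,k=blobs(T,(35,60,10),(95,255,90),(280,188,380,250),1)
k=cv2.morphologyEx(k,cv2.MORPH_CLOSE,np.ones((9,9)))
n,l,st,ce=cv2.connectedComponentsWithStats(k);i=1+np.argmax(st[1:,4])
ct=cv2.findContours((l==i).astype(np.uint8),0,1)[0][0][:,0]
P=np.array([T.plane(*x,.013)[:2] for x in ct],np.float32);R=cv2.minAreaRect(P);print(R,cv2.boxPoints(R))
print("green corners",[T.plane(*q(x),.013)[:2].round(4) for x in [(203,205),(165,407),(595,490),(630,285)]])
print("landing corners",[T.plane(*q(x),.013)[:2].round(4) for x in [(28,408),(150,430)]])
print("fence tops",[T.plane(*q(x),.021)[:2].round(4) for x in [(226,236),(211,325),(367,262),(350,352),(508,290),(491,380)]])
print("tin",tri(T,q((712,125)),S,(401,213)),"tray",T.plane(268,157,.016))
E
python3 m1.py
```

```text
shoulder
(array([0.49521049, 0.06830343, 0.01262423]), np.float64(0.0007031739401206945)) [0.49452687 0.06837021 0.016     ]
(array([ 0.48948433, -0.01642105,  0.01182654]), np.float64(0.00025186822281457363)) [ 0.48883811 -0.01630926  0.016     ]
(array([ 0.48241979, -0.10094234,  0.01294508]), np.float64(2.5630209211860486e-05)) [ 0.48200649 -0.10072307  0.016     ]
module top (array([ 0.68294034, -0.12780071,  0.04137627]), np.float64(5.451358315144231e-05))
switchbox red dot (array([0.58734255, 0.12242422, 0.04304551]), np.float64(0.001021413520483347))
tip (array([0.58374591, 0.1394721 , 0.07630095]), np.float64(0.002825055359587513))
bay nose at .0305 [0.51893584 0.1425581  0.0305    ]
((0.5274286270141602, -0.0249222069978714), (0.25637945532798767, 0.12340983003377914), 85.33673858642578) [[ 0.4555062  -0.14767101]
 [ 0.57850754 -0.15770417]
 [ 0.59935105  0.0978266 ]
 [ 0.4763497   0.10785976]]
green corners [array([0.5969, 0.0986]), array([0.4727, 0.1051]), array([ 0.4534, -0.1522]), array([ 0.578 , -0.1619])]
landing corners [array([0.4627, 0.1854]), array([0.4581, 0.112 ])]
fence tops [array([0.5779, 0.0818]), array([0.5233, 0.0838]), array([ 0.5719, -0.0038]), array([5.168e-01, 1.000e-04]), array([ 0.5648, -0.0891]), array([ 0.5099, -0.0845])]
tin (array([ 0.68332741, -0.20520804,  0.01544216]), np.float64(0.006084187501758176)) tray [0.694152   0.18086116 0.016     ]
```

View pics/c3.png

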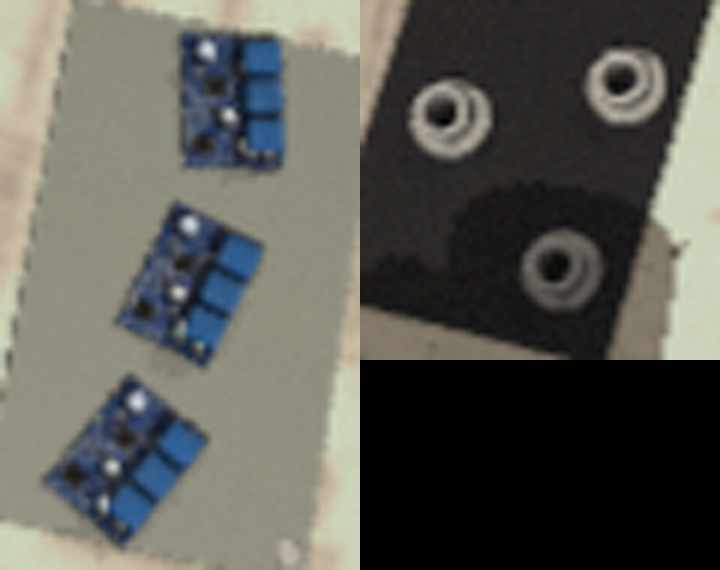

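Boards: relays (light blue) all on the right, boards turned ~0, 0.45, 0.65 rad clockwise; collars at crop (450,120),(626,86),(561,270), all flange down. Now compute grasp points.

```bash
cat > m2.py <<'E'
from h import *
T=Cam("top");S=Cam("scene")
def rel(c,boxes,zt,name):
    out=[]
    for b in boxes:
        bl,k=blobs(c,(100,120,110),(112,255,255),b,1)
        k=cv2.morphologyEx(k,cv2.MORPH_CLOSE,np.ones((3,3)))
        n,l,st,ce=cv2.connectedComponentsWithStats(k);i=1+np.argmax(st[1:,4])
        pts=np.argwhere(l==i)[:,::-1].astype(float)
        P=np.array([c.plane(*x,zt)[:2] for x in pts],np.float32);R=cv2.minAreaRect(P)
        w=np.cov(P.T);ev,E=np.linalg.eigh(w);d=E[:,1]*np.sign(E[0,1])
        print(name,st[i,4],np.array(R[0]).round(4),np.array(R[1]).round(4),"mean",P.mean(0).round(4),"yaw",np.arctan2(d[1],d[0]).round(3))
        out.append(pts.mean(0))
    return out
if __name__=="__main__":
    bt=[(430,182,460,212),(420,212,452,243),(410,240,445,275)]
    bs=[(434,228,465,250),(418,248,452,272),(398,264,436,292)]
    a=rel(T,bt,.019,"top");b=rel(S,bs,.015,"scene")
    for x,y in zip(a,b): print(tri(T,x,S,y))
    print("collars")
    g=cv2.cvtColor(T.im,cv2.COLOR_RGB2GRAY);gs=cv2.cvtColor(S.im,cv2.COLOR_RGB2GRAY)
    h=[]
    for u,v in [(200,215),(229,209),(218,240)]:
        w=g[v-9:v+10,u-9:u+10];loc=np.median(w)
        m=((w>loc+28)).astype(np.uint8);n,l,st,ce=cv2.connectedComponentsWithStats(m)
        i=1+np.argmax(st[1:,4]);ct=max(cv2.findContours((l==i).astype(np.uint8),0,1)[0],key=len)
        c,r=cv2.minEnclosingCircle(ct);c=(c[0]+u-9,c[1]+v-9);print(c,r,T.plane(*c,.007),T.plane(*c,.012))
        print(" pred scene px",S.pix(T.plane(*c,.012)))
    # module: dark + light
    cv2.imwrite("pics/c4.png",np.vstack([cv2.resize(S.im[180:225,180:260,::-1],None,fx=6,fy=6,interpolation=2)]))
E
python3 m2.py
```

```text
top 88 [ 0.6372 -0.3741] [0.0529 0.015 ] mean [ 0.6373 -0.3746] yaw 0.116
top 94 [ 0.5357 -0.3591] [0.0156 0.0545] mean [ 0.5354 -0.3591] yaw -0.38
top 100 [ 0.4429 -0.332 ] [0.0159 0.0552] mean [ 0.4425 -0.3323] yaw -0.593
scene 75 [ 0.6362 -0.3752] [0.0561 0.0172] mean [ 0.6356 -0.3753] yaw 0.1
scene 112 [ 0.5379 -0.3561] [0.0257 0.0551] mean [ 0.5369 -0.3581] yaw -0.338
scene 140 [ 0.4455 -0.3294] [0.0246 0.0544] mean [ 0.4448 -0.3311] yaw -0.57
(array([ 0.63861456, -0.37575704,  0.01293729]), np.float64(0.001148337700488401))
(array([ 0.53547527, -0.35892985,  0.01655868]), np.float64(0.0016279787253225338))
(array([ 0.44236128, -0.33195029,  0.01760681]), np.float64(0.0013888697754833033))
collars
(199.63888931274414, 214.27777767181396) 6.858736515045166 [0.49559204 0.36006586 0.007     ] [0.49487742 0.35859221 0.012     ]
 pred scene px [214.70280759 197.45921863]
(228.8214282989502, 208.6428575515747) 6.9552226066589355 [0.52269062 0.27626159 0.007     ] [0.52186944 0.27511746 0.012     ]
 pred scene px [240.10234329 199.90892417]
(218.192307472229, 239.384614944458) 6.722072601318359 [0.42764115 0.29266813 0.007     ] [0.4271937  0.29145948 0.012     ]
 pred scene px [216.62078861 213.66844564]
```

View pics/c4.png

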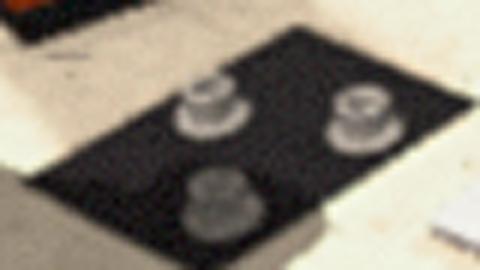

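Collars and boards agree in both views within about 2 mm (predicted scene pixels match: (215,197),(240,200),(217,214)).

```bash
cat > g.py <<'E'
# python3 g.py x y z yaw ...: shifts (mm) and turn from the present pose, for each target in fixture terms or world
from h import *
import sys
TH=-0.078; ex=np.array([np.cos(TH),np.sin(TH)]); ey=np.array([-np.sin(TH),np.cos(TH)])
PM=np.array([.4885,-.0162])
post=[PM+ey*.085*(1-k) for k in range(3)]
corner=[p+.085*ex+.019*ey for p in post]
def shift(t,s=None):
    s=s or status.get_state(); y=s["ee_rot"][2]
    d=np.array(t[:3])-s["eef_pos"]
    tx=np.array([np.cos(y),np.sin(y)]);ty=np.array([np.sin(y),-np.cos(y)])
    turn=-((t[3]-y+np.pi/2)%np.pi-np.pi/2)
    return (np.array([tx@d[:2],ty@d[:2],-d[2]])*1000).round(1),round(float(turn),3)
def rep():
    s=status.get_state(); print("t",round(s["t"],2),"pos",s["eef_pos"].round(4),"rot",s["ee_rot"].round(3),"F",s["force"].round(1),"w",round(s["width"],4),"g",round(s["gripper_force"],1))
if __name__=="__main__":
    rep()
    a=list(map(float,sys.argv[1:]))
    for i in range(0,len(a),4): print(a[i:i+4],*shift(a[i:i+4]))
E
python3 - <<'E'
from g import *
T=Cam("top");S=Cam("scene")
q=lambda p:(250+p[0]/5,150+p[1]/5)
print("lamp",tri(T,(205,145),S,(249,138)),"near edge",tri(T,(207,184),S,(249,166)))
print("balls",T.plane(*q((113,280)),.0255))
print("posts",post,"corners",corner)
E
python3 g.py .45 .2 .25 -.3  .4425 -.332 .1 -.593
```

```text
lamp (array([0.66599793, 0.33161989, 0.15988384]), np.float64(0.005107278838310208)) near edge (array([0.58499607, 0.30703728, 0.09806776]), np.float64(0.050183574296475436))
balls [0.54262706 0.14458883 0.0255    ]
posts [array([0.49512328, 0.06854156]), array([ 0.4885, -0.0162]), array([ 0.48187672, -0.10094156])] corners [array([0.58134534, 0.08086051]), array([ 0.57472206, -0.00388105]), array([ 0.56809878, -0.08862261])]
t 0.4 pos [0.1987 0.645  0.2404] rot [ 3.141 -0.    -0.299] F [-0.3 -0.5 -0. ] w 0.0874 g 0.0
[0.45, 0.2, 0.25, -0.3] [371.2 351.3  -9.6] 0.001
[0.4425, -0.332, 0.1, -0.593] [520.6 861.9 140.4] 0.294
```

```bash
python3 -m jog '[[-0.18,[371,351,-10],0],[-0.18,[371,351,-10],0],[-0.18,[371,351,-10],0],[-0.18,[371,351,-10],0],[-0.18,[371,351,-10],0],[-0.18,[371,351,-10],0],[-0.18,[371,351,-10],0],[-0.18,[371,351,-10],0],[-0.18,[371,351,-10],0],[-0.18,[521,862,140],0.294],[-0.18,[521,862,140],0.294],[-0.18,[521,862,140],0.294],[-0.18,[521,862,140],0.294],[-0.18,[521,862,140],0.294],[-0.18,[521,862,140],0.294],[-0.18,[521,862,140],0.294],[-0.18,[521,862,140],0.294],[-0.18,[521,862,140],0.294],[-0.18,[521,862,140],0.294],[-0.18,[521,862,140],0.294]]' 25; python3 g.py .4425 -.332 .022 -.593
```

```text
t: 2.9
eef_pos: [0.443, -0.3318, 0.1004]
ee_rot: [3.142, 0.0, -0.593]
force: [-0.4, -0.3, 0.8]
width: 0.0358
gripper_force: 0.0
t 2.9 pos [ 0.443  -0.3318  0.1004] rot [ 3.142  0.    -0.593] F [-0.4 -0.3  0.8] w 0.0358 g 0.0
[0.4425, -0.332, 0.022, -0.593] [-0.2  0.5 78.4] -0.0
```

```bash
python3 -m jog '[[-0.18,[0,0,40],0],[-0.18,[0,0,70],0],[-0.18,[0,0,78],0],[-0.18,[0,0,78],0],[-0.7,[0,0,78],0],[-0.7,[0,0,78],0],[-0.7,[0,0,78],0],[-0.7,[0,0,78],0],[-0.7,[0,0,78],0]]' 25; python3 -m jog '[[-0.7,[0,0,-20],0],[-0.7,[0,0,-60],0],[-0.7,[0,0,-110],0],[-0.7,[0,0,-110],0]]'; python3 - <<'E'
from g import *
for k in range(3):
    c=corner[k]-.035*ex-.038*ey; print(k,c, shift([*c,.06,TH]))
S=Cam("scene");T=Cam("top")
cv2.imwrite("pics/b1.png",np.hstack([cv2.resize(c.im[b[1]:b[1]+120,b[0]:b[0]+80,::-1],None,fx=5,fy=5) for c,b in ((T,(385,190)),(S,(380,200)))]))
E
```

```text
t: 4.03
eef_pos: [0.4435, -0.3323, 0.0236]
ee_rot: [-3.141, -0.002, -0.593]
force: [-0.2, 2.0, 7.6]
width: 0.0173
gripper_force: 25.0
t: 4.53
eef_pos: [0.4452, -0.3333, 0.1369]
ee_rot: [-3.14, -0.008, -0.592]
force: [-0.5, 0.4, -1.3]
width: 0.0177
gripper_force: 25.0
0 [0.54349076 0.04570328] (array([-130.1, -369.2,   76.9]), -0.514)
1 [ 0.53686748 -0.03903828] (array([ -88.3, -295.2,   76.9]), -0.514)
2 [ 0.5302442  -0.12377984] (array([ -46.4, -221.2,   76.9]), -0.514)
```

View pics/b1.png

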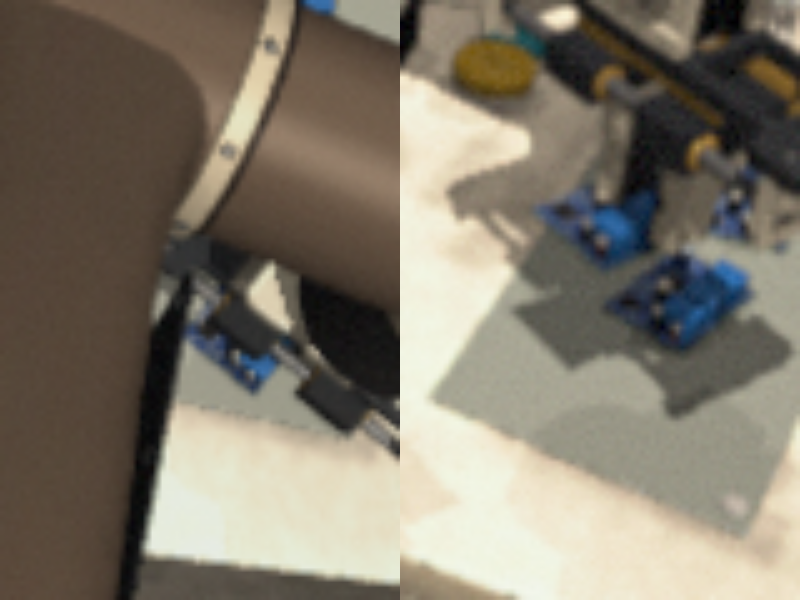

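Board is held level (scene crop ~(680,300) is another board; the held one hangs under the jaws). Carry it to nest 0.

```bash
python3 -m jog '[[-0.7,[-134,-360,0],-0.514],[-0.7,[-134,-360,0],-0.514],[-0.7,[-134,-360,0],-0.514],[-0.7,[-134,-360,0],-0.514],[-0.7,[-134,-360,0],-0.514],[-0.7,[-134,-360,0],-0.514],[-0.7,[-134,-360,0],-0.514],[-0.7,[-134,-360,20],-0.514],[-0.7,[-134,-360,60],-0.514],[-0.7,[-134,-360,85],-0.514],[-0.7,[-134,-360,85],-0.514],[-0.7,[-134,-360,85],-0.514]]' 25; python3 - <<'E'
from g import *
c=corner[0]-.035*ex-.038*ey; print(shift([*c,.035,TH]))
S=Cam("scene")
cv2.imwrite("pics/b2.png",cv2.resize(S.im[160:260,230:390,::-1],None,fx=5,fy=5))
E
```

```text
t: 6.12
eef_pos: [0.5356, 0.0413, 0.0485]
ee_rot: [-3.141, -0.005, -0.078]
force: [4.6, -1.6, 9.4]
width: 0.0179
gripper_force: 43.9
(array([ 7.6, -5. , 13.5]), -0.0)
```

View pics/b2.png

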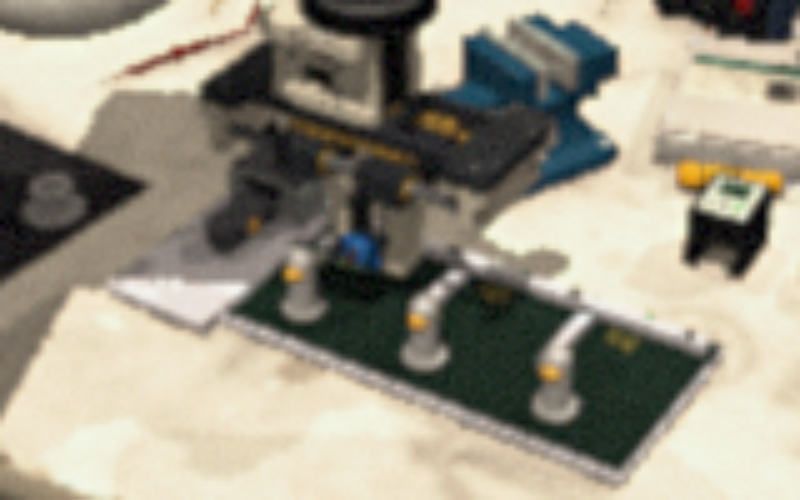

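The board's front edge is against post 0 (force 4.6 N in x), so I move off the post before lowering.

```bash
python3 -m jog '[[-0.7,[4,0,0],0],[-0.7,[4,0,0],0],[-0.7,[4,0,0],0]]' 25; python3 -m jog '[[-0.7,[0,0,4],0],[-0.7,[0,0,8],0],[-0.7,[0,0,8],0],[-0.7,[0,0,8],0]]'
```

```text
t: 6.55
eef_pos: [0.5372, 0.0405, 0.048]
ee_rot: [3.142, -0.001, -0.079]
force: [-1.8, 1.3, 12.2]
width: 0.0176
gripper_force: 42.6
t: 7.05
eef_pos: [0.5389, 0.0404, 0.0458]
ee_rot: [-3.141, -0.005, -0.076]
force: [-19.5, -0.5, 71.4]
width: 0.0179
gripper_force: 47.2
```

```bash
python3 -m jog '[[-0.7,[0,0,-20],0],[-0.7,[0,0,-60],0],[-0.7,[0,0,-60],0],[-0.7,[0,0,-60],0]]' 25; python3 - <<'E'
from g import *
S=Cam("scene");T=Cam("top")
a=cv2.resize(S.im[150:250,250:350,::-1],None,fx=6,fy=6,interpolation=2)
b=cv2.resize(T.im[180:280,270:303,::-1],None,fx=6,fy=6,interpolation=2)
cv2.imwrite("pics/b3.png",np.hstack([a,b]))
E
```

```text
t: 7.55
eef_pos: [0.5359, 0.0403, 0.0985]
ee_rot: [3.141, 0.002, -0.08]
force: [0.2, -0.5, -0.1]
width: 0.0176
gripper_force: 38.4
```

View pics/b3.png

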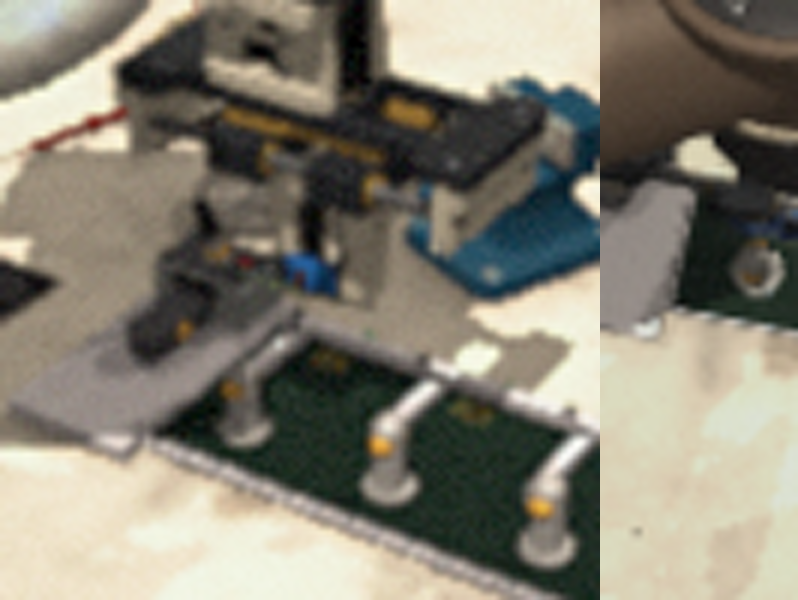

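Scene crop shows the board held with its relays at crop (310,272). I'll compare the held board's mask with its predicted pixels.

```bash
python3 - <<'E'
from g import *
rep()
S=Cam("scene");T=Cam("top");s=status.get_state();p=s["eef_pos"]
def bp(x,y,z): # board->world assuming nominal grip
    q=p[:2]+ex*y-ey*(x-.013); return [*q,p[2]-.0216+z]
for n,b in {"A":(-.025,-.035,.002),"B":(.025,-.035,.002),"rel front L top":(.004,-.028,.017),"rel front R top":(.022,-.028,.017),"rel front R bot":(.022,-.028,.002),"C":(-.025,.035,.002)}.items():
    print(n,S.pix(bp(*b)).round(1),T.pix(bp(*b)).round(1))
for c,box in((S,(270,180,330,215)),(T,(275,200,310,235))):
    h=cv2.cvtColor(c.im,cv2.COLOR_RGB2HSV)
    m=cv2.inRange(h,np.array((100,90,40)),np.array((125,255,255)))
    for v in range(box[1],box[3]): 
        print(v,"".join("#" if m[v,u] else "." for u in range(box[0],box[2])))
E
```

```text
t 7.65 pos [0.5358 0.0403 0.0981] rot [ 3.14e+00  3.00e-03 -7.90e-02] F [-0.3 -1.3 -0.1] w 0.0176 g 38.4
A [287.2 200.7] [291.1 218.2]
B [301.6 205.9] [308.4 221.6]
rel front L top [296.7 198.1] [301.5 216.9]
rel front R top [302.  199.9] [307.8 218.1]
rel front R bot [302.1 204.4] [307.9 219. ]
C [301.  189.8] [296.1 194.5]
180 ...................................................#........
181 ..................................................##........
182 ..................................................#.........
183 ............................................................
184 ............................................................
185 ............................................................
186 ............................................................
187 ............................................................
188 ............................................................
189 ................................................#.#.........
190 ..................................................#........#
191 ......................................................
[... 2201 characters left out ...]
.......###...##..##.
218 ...................###...#..##..##.
219 ..........................#.##..##.
220 .............................#.###.
221 ...................................
222 ...................................
223 ...................................
224 ...................................
225 ...................................
226 ...................................
227 ...................................
228 ...................................
229 ...................................
230 ...................................
231 ...................................
232 ...................................
233 ...................................
234 ...................................
```

The relay's front end sits ~18 mm too high: the post ball tipped the board nose-up in the grip. I'll lay it flat on the mat's free front area and regrasp.

```bash
python3 -m jog '[[-0.7,[0,0,-30],0],[-0.7,[-74,346,-30],0],[-0.7,[-74,346,-30],0],[-0.7,[-74,346,-30],0],[-0.7,[-74,346,-30],0],[-0.7,[-74,346,-30],0],[-0.7,[-74,346,-30],0],[-0.7,[-74,346,-30],0],[-0.7,[-74,346,10],0],[-0.7,[-74,346,45],0],[-0.7,[-74,346,50],0],[-0.7,[-74,346,50],0]]' 25; python3 -m jog '[[-0.7,[0,0,6],0],[-0.7,[0,0,12],0],[-0.7,[0,0,18],0],[-0.7,[0,0,23],0],[-0.7,[0,0,23],0],[-0.18,[0,0,23],0],[-0.18,[0,0,23],0],[-0.18,[0,0,23],0],[-0.18,[0,0,-40],0],[-0.18,[0,0,-100],0],[-0.18,[-20,-250,-100],0],[-0.18,[-20,-250,-100],0],[-0.18,[-20,-250,-100],0],[-0.18,[-20,-250,-100],0],[-0.18,[-20,-250,-100],0],[-0.18,[-20,-250,-100],0]]' 3; python3 - <<'E'
from m2 import *
from g import rep
rep()
bt=[(430,182,460,212),(420,212,452,243),(405,240,445,285)]
a=rel(T,bt,.019,"top")
cv2.imwrite("pics/b4.png",cv2.resize(T.im[180:280,380:480,::-1],None,fx=5,fy=5,interpolation=2))
b=rel(S,[(434,228,465,250),(418,248,452,272),(380,264,440,300)],.016,"scene")
E
```

```text
t: 9.25
eef_pos: [0.4363, -0.2978, 0.0498]
ee_rot: [3.141, 0.001, -0.078]
force: [0.3, 0.1, 0.1]
width: 0.0176
gripper_force: 38.4
t: 11.25
eef_pos: [0.4356, -0.0469, 0.1497]
ee_rot: [-3.141, -0.0, -0.077]
force: [0.3, 0.2, 0.3]
width: 0.0361
gripper_force: 0.0
t 11.35 pos [ 0.4355 -0.0482  0.1495] rot [ 3.141  0.    -0.08 ] F [-0.   0.7 -0.1] w 0.0358 g 0.0
top 91 [ 0.6372 -0.3741] [0.0529 0.015 ] mean [ 0.6372 -0.3743] yaw 0.114
top 96 [ 0.5365 -0.3588] [0.0155 0.0559] mean [ 0.5357 -0.3591] yaw -0.381
top 93 [ 0.4264 -0.2974] [0.0147 0.0541] mean [ 0.4266 -0.297 ] yaw -0.09
scene 76 [ 0.6354 -0.3751] [0.0552 0.0174] mean [ 0.6339 -0.3754] yaw 0.099
scene 114 [ 0.5366 -0.3563] [0.0258 0.0551] mean [ 0.5358 -0.3584] yaw -0.341
scene 145 [ 0.4264 -0.2916] [0.0301 0.0554] mean [ 0.4263 -0.2956] yaw 0.006
```

View pics/b4.png

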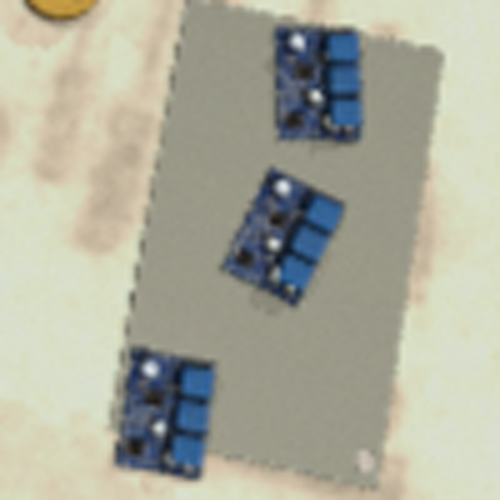

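Board lies flat now at (0.4266,-0.297). Regrasp, and meanwhile refine the fence line from the first picture.

```bash
python3 g.py .4266 -.297 .024 -.085; python3 - <<'E'
from g import *
T=Cam("top"); im=cv2.cvtColor(cv2.imread("pics/top0.png"),cv2.COLOR_BGR2GRAY).astype(float)
# sample profiles along ex through back fence, at several fixture-y positions
def samp(P): u=T.pix(P); return cv2.remap(im.astype(np.float32),np.float32([[u[0]]]),np.float32([[u[1]]]),1)[0,0]
C=corner[1]
for y in (60,45,30,-20,-35,-50,-65,-105,-120,-135):
    xs=np.arange(-6,14,.5); v=np.array([samp([*(C+ex*x/1e3+ey*y/1e3),.021]) for x in xs]); w=np.clip(v-v.min()-.4*(v.max()-v.min()),0,None)
    print("back y",y,"strip centre x",round((w*xs).sum()/w.sum(),2))
for k in range(3):
  for x in (-20,-30,-40):
    ys=np.arange(-6,14,.5); v=np.array([samp([*(corner[k]+ex*x/1e3+ey*y/1e3),.021]) for y in ys]); w=np.clip(v-v.min()-.4*(v.max()-v.min()),0,None)
    print("side",k,x,"centre y",round((w*ys).sum()/w.sum(),2))
E
```

```text
t 11.35 pos [ 0.4355 -0.0482  0.1495] rot [ 3.141  0.    -0.08 ] F [-0.   0.7 -0.1] w 0.0358 g 0.0
[0.4266, -0.297, 0.024, -0.085] [ 11.1 248.8 125.5] 0.005
back y 60 strip centre x 5.34
back y 45 strip centre x 5.24
back y 30 strip centre x 5.3
back y -20 strip centre x 4.71
back y -35 strip centre x 4.86
back y -50 strip centre x 4.99
back y -65 strip centre x 4.53
back y -105 strip centre x 4.52
back y -120 strip centre x 4.42
back y -135 strip centre x 4.27
side 0 -20 centre y 5.07
side 0 -30 centre y 4.65
side 0 -40 centre y 5.24
side 1 -20 centre y 5.4
side 1 -30 centre y 4.66
side 1 -40 centre y 5.44
side 2 -20 centre y 5.1
side 2 -30 centre y 5.04
side 2 -40 centre y 5.57
```

```bash
sed -i 's/TH=-0.078/TH=-0.082/; s/PM=.*/PM=np.array([.4896,-.0147])/' g.py
python3 -m jog '[[-0.18,[11,249,0],0],[-0.18,[11,249,0],0],[-0.18,[11,249,0],0],[-0.18,[11,249,30],0],[-0.18,[11,249,90],0],[-0.18,[11,249,120],0],[-0.18,[11,249,125],0],[-0.18,[11,249,125],0],[-0.7,[11,249,125],0],[-0.7,[11,249,125],0],[-0.7,[11,249,125],0],[-0.7,[11,249,125],0],[-0.7,[11,249,125],0],[-0.7,[11,249,125],0]]' 55; python3 -m jog '[[-0.7,[0,0,-20],0],[-0.7,[0,0,-70],0],[-0.7,[0,0,-90],0],[-0.7,[0,0,-90],0],[-0.7,[0,0,-90],0]]'; python3 - <<'E'
from g import *
c=corner[0]-.037*ex-.042*ey; print(c,shift([*c,.06,TH]),shift([*c,.038,TH]));rep()
E
```

```text
t: 13.15
eef_pos: [0.4278, -0.2964, 0.0257]
ee_rot: [3.141, -0.002, -0.078]
force: [-0.4, 1.0, 8.4]
width: 0.0172
gripper_force: 55.0
t: 13.78
eef_pos: [0.4265, -0.296, 0.114]
ee_rot: [-3.141, 0.001, -0.079]
force: [-0.6, -0.4, -0.7]
width: 0.0164
gripper_force: 55.0
[0.54251702 0.04316008] (array([  89. , -347.3,   54. ]), 0.003) (array([  89. , -347.3,   76. ]), 0.003)
t 13.78 pos [ 0.4265 -0.296   0.114 ] rot [-3.141e+00  1.000e-03 -7.900e-02] F [-0.6 -0.4 -0.7] w 0.0164 g 55.0
```

```bash
python3 -m jog '[[-0.7,[89,-347,0],0.003],[-0.7,[89,-347,0],0.003],[-0.7,[89,-347,0],0.003],[-0.7,[89,-347,0],0.003],[-0.7,[89,-347,0],0.003],[-0.7,[89,-347,0],0.003],[-0.7,[89,-347,20],0.003],[-0.7,[89,-347,40],0.003],[-0.7,[89,-347,40],0.003],[-0.7,[89,-347,40],0.003]]'; python3 - <<'E'
from g import *
c=corner[0]-.037*ex-.042*ey; print(shift([*c,.0417,TH]))
S=Cam("scene");s=status.get_state();p=s["eef_pos"]
def bp(x,y,z):
    q=p[:2]+ex*y-ey*(x-.013); return [*q,p[2]-.0237+z]
for n,b in {"rel front L top":(.004,-.028,.017),"rel front R top":(.022,-.028,.017),"rel front R bot":(.022,-.028,.002)}.items(): print(n,S.pix(bp(*b)).round(1))
bl,k=blobs(S,(100,90,40),(125,255,255),(275,170,320,222),4);print(bl); ys,xs=np.nonzero(k);print(xs.min(),xs.max(),ys.min(),ys.max())
E
```

```text
t: 15.02
eef_pos: [0.543, 0.0424, 0.0745]
ee_rot: [3.141, 0.001, -0.082]
force: [0.6, -0.1, -0.5]
width: 0.0172
gripper_force: 55.0
(array([-0.5, -0.7, 32.8]), 0.0)
rel front L top [297.7 204.1]
rel front R top [302.9 206. ]
rel front R bot [303.  210.3]
[(array([301.7, 205.3]), np.int32(100))]
291 307 199 211
```

```bash
python3 -m jog '[[-0.7,[0,0,8],0],[-0.7,[0,0,14],0],[-0.7,[0,0,18],0],[-0.7,[0,0,18],0]]'; python3 -m jog '[[-0.7,[0,0,5],0],[-0.7,[0,0,9],0],[-0.7,[0,0,9],0]]'
```

```text
t: 15.58
eef_pos: [0.5428, 0.0424, 0.0562]
ee_rot: [3.141, 0.001, -0.082]
force: [-0.9, -0.6, -0.9]
width: 0.0169
gripper_force: 55.0
t: 15.95
eef_pos: [0.5427, 0.0424, 0.0471]
ee_rot: [3.141, 0.001, -0.082]
force: [0.6, -0.9, -0.6]
width: 0.0171
gripper_force: 55.0
```

```bash
python3 -m jog '[[-0.7,[0,0,3],0],[-0.7,[0,0,6],0],[-0.7,[0,0,6],0]]'; python3 -m jog '[[-0.7,[1,0,0],0],[-0.7,[2,0,0],0],[-0.7,[3,0,0],0],[-0.7,[3,0,0],0]]'
```

```text
t: 16.32
eef_pos: [0.5428, 0.0425, 0.0413]
ee_rot: [3.141, 0.001, -0.082]
force: [-0.3, -0.5, 0.1]
width: 0.0169
gripper_force: 55.0
t: 16.82
eef_pos: [0.5461, 0.0423, 0.0416]
ee_rot: [-3.142, -0.0, -0.082]
force: [-0.2, -0.2, 0.6]
width: 0.0169
gripper_force: 55.0
```

```bash
python3 -m jog '[[-0.7,[1,0,0],0],[-0.7,[2,0,0],0],[-0.7,[2,0,0],0]]'; python3 -m jog '[[-0.7,[1,0,0],0],[-0.7,[2,0,0],0],[-0.7,[2,0,0],0]]'
```

```text
t: 17.2
eef_pos: [0.5466, 0.0419, 0.0412]
ee_rot: [3.141, 0.002, -0.082]
force: [-4.9, 2.8, 2.9]
width: 0.017
gripper_force: 55.0
t: 17.58
eef_pos: [0.5467, 0.0416, 0.0408]
ee_rot: [3.14, 0.006, -0.083]
force: [-10.7, 4.1, 5.1]
width: 0.017
gripper_force: 55.0
```

```bash
python3 -m jog '[[-0.7,[-4,0,0],0],[-0.7,[-4,0,0],0],[-0.7,[-4,0,2],0],[-0.7,[-4,0,4],0],[-0.7,[-4,0,6],0],[-0.7,[-4,0,6],0]]'
```

```text
t: 18.32
eef_pos: [0.5462, 0.0423, 0.0367]
ee_rot: [3.141, -0.001, -0.081]
force: [-4.3, -0.1, 13.3]
width: 0.0171
gripper_force: 55.0
```

```bash
python3 -m jog '[[-0.7,[0,-2,-0.7],0],[-0.7,[0,-4,-0.7],0],[-0.7,[0,-5,-0.7],0],[-0.7,[0,-5,-0.7],0]]'; python3 -m jog '[[-0.7,[0,-1,0],0],[-0.7,[0,-2,0],0],[-0.7,[0,-2,0],0]]'
```

```text
t: 18.82
eef_pos: [0.5467, 0.0468, 0.0367]
ee_rot: [3.141, -0.0, -0.081]
force: [-1.3, -5.3, 7.1]
width: 0.0169
gripper_force: 55.0
t: 19.2
eef_pos: [0.5467, 0.0474, 0.0367]
ee_rot: [3.139, 0.0, -0.081]
force: [1.3, -12.4, 7.2]
width: 0.0173
gripper_force: 55.0
```

```bash
python3 -m jog '[[-0.7,[1,0,0],0],[-0.7,[2,0,0],0],[-0.7,[3,0,0],0],[-0.7,[3,0,0],0]]'; python3 -m jog '[[-0.7,[-1.5,1,0],0],[-0.7,[-1.5,1,0],0],[-0.18,[-1.5,1,0],0],[-0.18,[-1.5,1,0],0],[-0.18,[-1.5,1,0],0],[-0.18,[-1.5,1,0],0],[-0.18,[0,0,-50],0],[-0.18,[0,0,-90],0],[-0.18,[0,0,-90],0],[-0.18,[0,0,-90],0]]'; python3 g.py .5357 -.359 .12 -.382
```

```text
t: 19.7
eef_pos: [0.5469, 0.0473, 0.0367]
ee_rot: [3.139, 0.005, -0.082]
force: [-10.3, -5.6, 17.0]
width: 0.0168
gripper_force: 55.0
t: 20.95
eef_pos: [0.5492, 0.049, 0.1259]
ee_rot: [-3.141, 0.0, -0.082]
force: [-0.5, 1.2, -0.4]
width: 0.0357
gripper_force: 0.0
t 20.95 pos [0.5492 0.049  0.1259] rot [-3.141  0.    -0.082] F [-0.5  1.2 -0.4] w 0.0357 g 0.0
[0.5357, -0.359, 0.12, -0.382] [ 20.  407.8   5.9] 0.3
```

```bash
python3 -m jog '[[-0.18,[20,408,0],0.3],[-0.18,[20,408,0],0.3],[-0.18,[20,408,0],0.3],[-0.18,[20,408,0],0.3],[-0.18,[20,408,0],0.3],[-0.18,[20,408,0],0.3],[-0.18,[20,408,0],0.3],[-0.18,[20,408,30],0.3],[-0.18,[20,408,80],0.3],[-0.18,[20,408,95],0.3],[-0.18,[20,408,101],0.3],[-0.18,[20,408,101],0.3],[-0.7,[20,408,101],0.3],[-0.7,[20,408,101],0.3],[-0.7,[20,408,101],0.3],[-0.7,[20,408,101],0.3],[-0.7,[20,408,101],0.3]]' 55; python3 -m jog '[[-0.7,[0,0,-20],0],[-0.7,[0,0,-70],0],[-0.7,[0,0,-100],0],[-0.7,[0,0,-100],0],[-0.7,[0,0,-100],0]]'; python3 - <<'E'
from g import *
c=corner[1]-.035*ex-.042*ey; print(c,shift([*c,.0745,TH]));rep()
T=Cam("top") 
cv2.imwrite("pics/n0.png",cv2.resize(T.im[185:255,280:350,::-1],None,fx=6,fy=6,interpolation=2))
E
```

```text
t: 23.08
eef_pos: [0.5367, -0.3594, 0.0263]
ee_rot: [3.142, -0.001, -0.381]
force: [-0.4, 0.4, 6.3]
width: 0.0169
gripper_force: 55.0
t: 23.7
eef_pos: [0.5357, -0.359, 0.1248]
ee_rot: [-3.141, 0.001, -0.382]
force: [0.1, 0.7, -0.4]
width: 0.0167
gripper_force: 55.0
[ 0.53754811 -0.04171812] (array([-116.5, -295.1,   50.3]), -0.3)
t 23.7 pos [ 0.5357 -0.359   0.1248] rot [-3.141e+00  1.000e-03 -3.820e-01] F [ 0.1  0.7 -0.4] w 0.0167 g 55.0
```

View pics/n0.png

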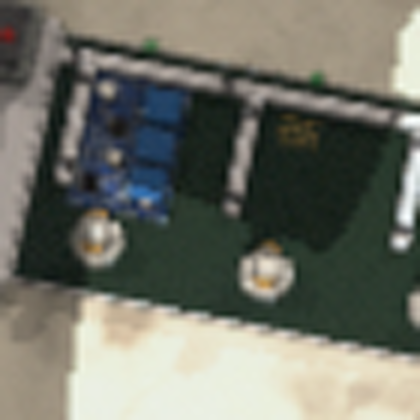

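Board sits square in nest 0's corner (crop (80-180,75-215)). Next board to nest 1.

```bash
python3 -m jog '[[-0.7,[-116,-295,0],-0.3],[-0.7,[-116,-295,0],-0.3],[-0.7,[-116,-295,0],-0.3],[-0.7,[-116,-295,0],-0.3],[-0.7,[-116,-295,0],-0.3],[-0.7,[-116,-295,0],-0.3],[-0.7,[-116,-295,20],-0.3],[-0.7,[-116,-295,45],-0.3],[-0.7,[-116,-295,50],-0.3],[-0.7,[-116,-295,50],-0.3]]'; python3 -m jog '[[-0.7,[0,0,8],0],[-0.7,[0,0,14],0],[-0.7,[0,0,18],0],[-0.7,[0,0,18],0]]'; python3 -m jog '[[-0.7,[0,0,5],0],[-0.7,[0,0,9],0],[-0.7,[0,0,9],0]]'; python3 g.py .5375 -.0417 .0413 -.082
```

```text
t: 25.0
eef_pos: [0.5382, -0.0429, 0.0749]
ee_rot: [3.141, 0.001, -0.082]
force: [0.4, -0.9, 0.4]
width: 0.017
gripper_force: 55.0
t: 25.5
eef_pos: [0.5383, -0.0423, 0.057]
ee_rot: [3.141, 0.0, -0.082]
force: [0.0, -0.6, -1.0]
width: 0.0167
gripper_force: 55.0
t: 25.88
eef_pos: [0.5381, -0.0423, 0.0478]
ee_rot: [3.141, 0.001, -0.082]
force: [-0.3, -0.3, 0.6]
width: 0.0171
gripper_force: 55.0
t 25.88 pos [ 0.5381 -0.0423  0.0478] rot [ 3.141e+00  1.000e-03 -8.200e-02] F [-0.3 -0.3  0.6] w 0.0171 g 55.0
[0.5375, -0.0417, 0.0413, -0.082] [-0.7 -0.6  6.5] 0.0
```

```bash
python3 -m jog '[[-0.7,[0,0,4],0],[-0.7,[0,0,6],0],[-0.7,[0,0,6],0]]'; python3 -m jog '[[-0.7,[0,0,2],0],[-0.7,[0,0,5],0],[-0.7,[0,0,5],0],[-0.7,[0,0,5],0]]'
```

```text
t: 26.25
eef_pos: [0.5383, -0.0423, 0.0421]
ee_rot: [3.141, 0.0, -0.082]
force: [-0.7, -0.9, 0.0]
width: 0.0166
gripper_force: 55.0
t: 26.75
eef_pos: [0.5385, -0.0422, 0.0373]
ee_rot: [-3.142, -0.0, -0.082]
force: [-0.1, -0.6, 2.4]
width: 0.0167
gripper_force: 55.0
```

```bash
python3 -m jog '[[-0.7,[0,-2,0],0],[-0.7,[0,-4,0],0],[-0.7,[0,-6,0.3],0],[-0.7,[0,-6,0.3],0]]'; python3 -m jog '[[-0.7,[2,0,0],0],[-0.7,[3,0,0],0],[-0.7,[3,0,0],0]]'
```

```text
t: 27.25
eef_pos: [0.5388, -0.0373, 0.0373]
ee_rot: [3.14, 0.0, -0.081]
force: [1.3, -9.2, 5.6]
width: 0.017
gripper_force: 55.0
t: 27.62
eef_pos: [0.539, -0.0374, 0.0372]
ee_rot: [3.14, 0.005, -0.082]
force: [-10.8, -3.1, 17.2]
width: 0.017
gripper_force: 55.0
```

```bash
python3 -m jog '[[-0.7,[-1.5,1,0],0],[-0.7,[-1.5,1,0],0],[-0.18,[-1.5,1,0],0],[-0.18,[-1.5,1,0],0],[-0.18,[-1.5,1,0],0],[-0.18,[-1.5,1,0],0],[-0.18,[0,0,-50],0],[-0.18,[0,0,-90],0],[-0.18,[0,0,-90],0],[-0.18,[0,0,-90],0]]'; python3 g.py .6372 -.3743 .0245 .112; python3 - <<'E'
from m2 import *
rel(S,[(434,228,465,250)],.016,"scene")
E
```

```text
t: 28.88
eef_pos: [0.5415, -0.0365, 0.1266]
ee_rot: [-3.141, 0.0, -0.082]
force: [-0.0, 0.5, -0.2]
width: 0.036
gripper_force: 0.0
t 28.88 pos [ 0.5415 -0.0365  0.1266] rot [-3.141  0.    -0.082] F [-0.   0.5 -0.2] w 0.036 g 0.0
[0.6372, -0.3743, 0.0245, 0.112] [123.1 328.8 102.1] -0.194
scene 75 [ 0.6353 -0.3753] [0.0552 0.0172] mean [ 0.6343 -0.3753] yaw 0.086
```

```bash
python3 -m jog '[[-0.18,[123,329,0],-0.19],[-0.18,[123,329,0],-0.19],[-0.18,[123,329,0],-0.19],[-0.18,[123,329,0],-0.19],[-0.18,[123,329,0],-0.19],[-0.18,[123,329,0],-0.19],[-0.18,[123,329,30],-0.19],[-0.18,[123,329,80],-0.19],[-0.18,[123,329,95],-0.19],[-0.18,[123,329,101],-0.19],[-0.18,[123,329,101],-0.19],[-0.7,[123,329,101],-0.19],[-0.7,[123,329,101],-0.19],[-0.7,[123,329,101],-0.19],[-0.7,[123,329,101],-0.19],[-0.7,[123,329,101],-0.19]]' 55; python3 -m jog '[[-0.7,[0,0,-20],0],[-0.7,[0,0,-70],0],[-0.7,[0,0,-100],0],[-0.7,[0,0,-100],0],[-0.7,[0,0,-100],0]]'; sed -i 's/PM=.*/PM=np.array([.4909,-.0144])/' g.py; python3 - <<'E'
from g import *
c=corner[2]-.037*ex-.042*ey; print(c,shift([*c,.0745,TH]));rep()
E
```

```text
t: 30.98
eef_pos: [0.6382, -0.3746, 0.0273]
ee_rot: [3.141, -0.001, 0.109]
force: [-0.0, 0.9, 7.3]
width: 0.0168
gripper_force: 55.0
t: 31.6
eef_pos: [0.6373, -0.3743, 0.1262]
ee_rot: [-3.141, -0.0, 0.108]
force: [-0.6, 0.2, -0.7]
width: 0.0167
gripper_force: 55.0
[ 0.52989264 -0.1259687 ] (array([ -80. , -258.5,   51.7]), 0.19)
t 31.6 pos [ 0.6373 -0.3743  0.1262] rot [-3.141 -0.     0.108] F [-0.6  0.2 -0.7] w 0.0167 g 55.0
```

```bash
python3 -m jog '[[-0.7,[-80,-258,0],0.19],[-0.7,[-80,-258,0],0.19],[-0.7,[-80,-258,0],0.19],[-0.7,[-80,-258,0],0.19],[-0.7,[-80,-258,0],0.19],[-0.7,[-80,-258,0],0.19],[-0.7,[-80,-258,20],0.19],[-0.7,[-80,-258,45],0.19],[-0.7,[-80,-258,50],0.19],[-0.7,[-80,-258,50],0.19]]'; python3 -m jog '[[-0.7,[0,0,8],0],[-0.7,[0,0,14],0],[-0.7,[0,0,18],0],[-0.7,[0,0,18],0]]'; python3 -m jog '[[-0.7,[0,0,5],0],[-0.7,[0,0,9],0],[-0.7,[0,0,9],0]]'; python3 -m jog '[[-0.7,[0,0,4],0],[-0.7,[0,0,6],0],[-0.7,[0,0,6],0]]'
```

```text
t: 32.85
eef_pos: [0.5304, -0.1274, 0.0757]
ee_rot: [3.141, 0.001, -0.082]
force: [-0.2, 0.8, 0.3]
width: 0.0167
gripper_force: 55.0
t: 33.35
eef_pos: [0.53, -0.1266, 0.0577]
ee_rot: [3.141, 0.001, -0.082]
force: [0.1, -0.2, 0.9]
width: 0.0165
gripper_force: 55.0
t: 33.72
eef_pos: [0.5299, -0.1266, 0.0486]
ee_rot: [3.141, 0.001, -0.082]
force: [-1.0, -0.5, -0.5]
width: 0.0167
gripper_force: 55.0
t: 34.1
eef_pos: [0.5301, -0.1266, 0.0427]
ee_rot: [3.142, 0.0, -0.082]
force: [-0.2, 0.2, -0.6]
width: 0.0166
gripper_force: 55.0
```

```bash
python3 -m jog '[[-0.7,[0,0,2],0],[-0.7,[0,0,5],0],[-0.7,[0,0,5],0],[-0.7,[0,0,5],0]]'; python3 -m jog '[[-0.7,[0,-2,0],0],[-0.7,[0,-4,0],0],[-0.7,[0,-6,0],0],[-0.7,[0,-6,0],0]]'; python3 -m jog '[[-0.7,[2,0,0],0],[-0.7,[3,0,0],0],[-0.7,[3,0,0],0]]'
```

```text
t: 34.6
eef_pos: [0.5303, -0.1266, 0.0382]
ee_rot: [3.142, -0.0, -0.082]
force: [-1.3, 0.7, 5.2]
width: 0.0165
gripper_force: 55.0
t: 35.1
eef_pos: [0.5311, -0.1219, 0.0383]
ee_rot: [3.14, -0.001, -0.081]
force: [0.5, -12.4, 2.8]
width: 0.0167
gripper_force: 55.0
t: 35.48
eef_pos: [0.5313, -0.122, 0.0381]
ee_rot: [3.14, 0.004, -0.082]
force: [-7.7, -7.1, 12.7]
width: 0.0167
gripper_force: 55.0
```

```bash
python3 -m jog '[[-0.7,[2,0,-1],0],[-0.7,[3,0,-1],0],[-0.7,[3,0,-1],0]]'; python3 -m jog '[[-0.7,[-3,1,0],0],[-0.7,[-3,1,0],0],[-0.18,[-3,1,0],0],[-0.18,[-3,1,0],0],[-0.18,[-3,1,0],0],[-0.18,[-3,1,0],0],[-0.18,[0,0,-50],0],[-0.18,[0,0,-90],0],[-0.18,[0,0,-90],0],[-0.18,[0,0,-90],0]]'; python3 g.py .45 .15 .15 -.082 .4274 .2920 .12 -.082
```

```text
t: 35.85
eef_pos: [0.5321, -0.1221, 0.0381]
ee_rot: [3.14, 0.008, -0.083]
force: [-11.1, -6.5, 11.8]
width: 0.0167
gripper_force: 55.0
t: 37.1
eef_pos: [0.5363, -0.121, 0.1287]
ee_rot: [-3.141, 0.0, -0.082]
force: [0.3, -0.3, -0.7]
width: 0.0359
gripper_force: 0.0
t 37.1 pos [ 0.5363 -0.121   0.1287] rot [-3.141  0.    -0.082] F [ 0.3 -0.3 -0.7] w 0.0359 g 0.0
[0.45, 0.15, 0.15, -0.082] [-108.2 -263.   -21.3] -0.0
[0.4274, 0.292, 0.12, -0.082] [-142.4 -402.7    8.7] -0.0
```

```bash
python3 -m jog '[[0.1,[-142,-403,0],0],[0.1,[-142,-403,0],0],[0.1,[-142,-403,0],0],[0.1,[-142,-403,0],0],[0.1,[-142,-403,0],0],[0.1,[-142,-403,0],0],[0.1,[-142,-403,0],0],[0.1,[-142,-403,40],0],[0.1,[-142,-403,80],0],[0.1,[-142,-403,98],0],[0.1,[-142,-403,103],0],[0.1,[-142,-403,103],0]]' 20; python3 g.py .4274 .2920 .025 -.082;  python3 - <<'E'
from h import *
T=Cam("top")
cv2.imwrite("pics/n1.png",cv2.resize(T.im[185:255,280:380,::-1],None,fx=7,fy=7,interpolation=2))
E
```

```text
t: 38.6
eef_pos: [0.4279, 0.2918, 0.0255]
ee_rot: [3.14, 0.001, -0.082]
force: [0.5, 0.0, 0.2]
width: 0.0481
gripper_force: 0.0
t 38.6 pos [0.4279 0.2918 0.0255] rot [ 3.14e+00  1.00e-03 -8.20e-02] F [0.5 0.  0.2] w 0.0481 g 0.0
[0.4274, 0.292, 0.025, -0.082] [-0.5 -0.1  0.5] 0.0
```

View pics/n1.png

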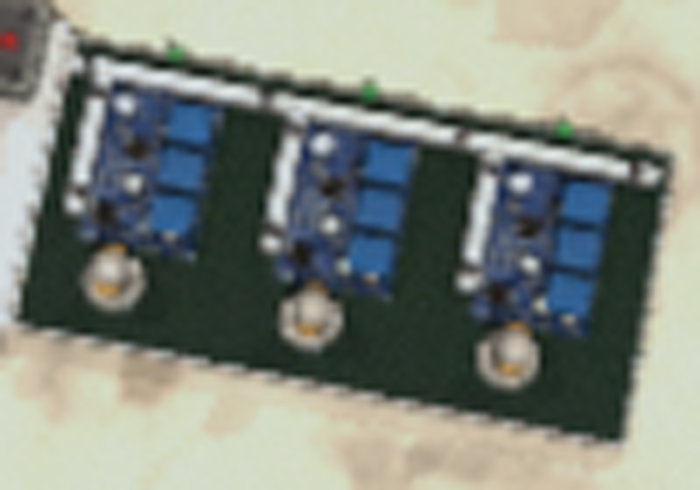

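All three boards flush in their corners. Grip the first collar.

```bash
python3 -m jog '[[-0.6,[0,0,0.5],0],[-0.6,[0,0,0.5],0],[-0.6,[0,0,0.5],0],[-0.6,[0,0,0.5],0],[-0.6,[0,0,-20],0],[-0.6,[0,0,-80],0],[-0.6,[0,0,-90],0],[-0.6,[0,0,-90],0]]' 20; python3 - <<'E'
from g import *
print(post)
for p in post: print(shift([*p,.09,TH]))
T=Cam("top");S=Cam("scene")
rep()
E
```

```text
t: 39.65
eef_pos: [0.4281, 0.2924, 0.1166]
ee_rot: [-3.14, -0.001, -0.082]
force: [-0.0, 0.8, -1.6]
width: 0.0267
gripper_force: 20.0
[array([0.49786219, 0.07031439]), array([ 0.4909, -0.0144]), array([ 0.48393781, -0.09911439])]
(array([ 87.7, 215.6,  26.6]), -0.0)
(array([ 87.7, 300.6,  26.6]), -0.0)
(array([ 87.7, 385.6,  26.6]), -0.0)
t 39.75 pos [0.4275 0.2914 0.1148] rot [ 3.14e+00  1.00e-03 -8.20e-02] F [-1.3 -0.  -0.6] w 0.0264 g 20.0
```

```bash
python3 -m jog '[[-0.6,[88,216,0],0],[-0.6,[88,216,0],0],[-0.6,[88,216,0],0],[-0.6,[88,216,0],0],[-0.6,[88,216,0],0],[-0.6,[88,216,15],0],[-0.6,[88,216,25],0],[-0.6,[88,216,25],0]]'; python3 g.py .4979 .0703 .085 -.082; python3 -m jog '[[-0.6,[0,0,5],0],[-0.6,[0,0,10],0],[-0.6,[0,0,14],0],[-0.6,[0,0,18],0],[-0.6,[0,0,18],0]]'
```

```text
t: 40.75
eef_pos: [0.497, 0.0701, 0.0894]
ee_rot: [3.14, 0.003, -0.08]
force: [-0.1, 0.3, 0.1]
width: 0.0266
gripper_force: 20.0
t 40.75 pos [0.497  0.0701 0.0894] rot [ 3.14e+00  3.00e-03 -8.00e-02] F [-0.1  0.3  0.1] w 0.0266 g 20.0
[0.4979, 0.0703, 0.085, -0.082] [ 0.8 -0.3  4.4] 0.002
t: 41.38
eef_pos: [0.4979, 0.0695, 0.0727]
ee_rot: [3.141, 0.0, -0.082]
force: [-0.5, 0.8, -0.3]
width: 0.0267
gripper_force: 20.0
```

```bash
python3 -m jog '[[-0.6,[0,0,2],0],[-0.6,[0,0,4],0],[-0.6,[0,0,6],0],[-0.6,[0,0,6],0]]' 50; python3 -m jog '[[-0.6,[0,0,2],0],[-0.6,[0,0,4],0],[-0.6,[0,0,6],0],[-0.6,[0,0,8],0],[-0.6,[0,0,10],0],[-0.6,[0,0,10],0]]'
```

```text
t: 41.88
eef_pos: [0.4984, 0.0698, 0.0672]
ee_rot: [-3.141, -0.001, -0.082]
force: [-1.6, 1.2, 2.2]
width: 0.0255
gripper_force: 50.0
t: 42.62
eef_pos: [0.4979, 0.0696, 0.0566]
ee_rot: [3.141, 0.001, -0.082]
force: [0.4, 0.9, -1.4]
width: 0.0255
gripper_force: 50.0
```

```bash
python3 -m jog '[[-0.6,[0,0,4],0],[-0.6,[0,0,8],0],[-0.6,[0,0,12],0],[-0.6,[0,0,14],0],[-0.6,[0,0,14],0]]'; python3 -m jog '[[-0.6,[0,0,2],0],[-0.6,[0,0,4],0],[-0.6,[0,0,5],0],[-0.6,[0,0,5],0]]'
```

```text
t: 43.25
eef_pos: [0.4975, 0.0694, 0.0421]
ee_rot: [3.141, 0.001, -0.082]
force: [3.5, 1.1, -9.4]
width: 0.0254
gripper_force: 50.0
t: 43.75
eef_pos: [0.4982, 0.0695, 0.0398]
ee_rot: [3.141, -0.001, -0.081]
force: [-6.8, 0.3, 19.8]
width: 0.0257
gripper_force: 50.0
```

```bash
python3 -m jog '[[-0.6,[0,0,-2],0],[0.1,[0,0,-2],0],[0.1,[0,0,-2],0],[0.1,[0,0,-2],0],[0.1,[0,0,-50],0],[0.1,[0,0,-85],0],[0.1,[0,0,-85],0],[0.1,[0,0,-85],0]]' 20; python3 - <<'E'
from g import *
rep(); print(shift([.4952,.3593,.025,TH]))
T=Cam("top")
g=cv2.cvtColor(T.im,cv2.COLOR_RGB2GRAY)
for u,v in [(200,215),(229,209)]:
        w=g[v-9:v+10,u-9:u+10];loc=np.median(w)
        m=((w>loc+28)).astype(np.uint8);n,l,st,ce=cv2.connectedComponentsWithStats(m)
        i=1+np.argmax(st[1:,4]);ct=max(cv2.findContours((l==i).astype(np.uint8),0,1)[0],key=len)
        c,r=cv2.minEnclosingCircle(ct);c=(c[0]+u-9,c[1]+v-9);print(c,r,T.plane(*c,.0095))
E
```

```text
t: 44.75
eef_pos: [0.4978, 0.0696, 0.1225]
ee_rot: [-3.142, 0.0, -0.082]
force: [-0.7, -0.2, -0.5]
width: 0.0479
gripper_force: 0.0
t 44.75 pos [0.4978 0.0696 0.1225] rot [-3.142  0.    -0.082] F [-0.7 -0.2 -0.5] w 0.0479 g 0.0
(array([ -26.3, -288.5,   97.5]), -0.0)
(207.5, 210.0) 4.272101879119873 [0.51078031 0.33828153 0.0095    ]Traceback (most recent call last):
  File "<stdin>", line 8, in <module>
    return _wrapfunc(a, 'argmax', axis=axis, out=out, **kwds)
    return bound(*args, **kwds)
ValueError: attempt to get argmax of an empty sequence
```

```bash
python3 - <<'E'
from g import *
T=Cam("top");S=Cam("scene")
for c,b in((T,(180,190,245,255)),(S,(195,180,265,225))):
    g=cv2.cvtColor(c.im,cv2.COLOR_RGB2GRAY)[b[1]:b[3],b[0]:b[2]]
    for i,r in enumerate(g): print(b[1]+i,"".join(" .:-=+*#%@"[min(9,int(x)//20)] for x in r))
E
```

```text
190 @@%@@%%%%%%%%#+::::::::::-=--:. ...:::::::------------------=-===
191 @@@@@%%%%%%%%#=:::::::::-=+==:. .::::::-------------------=======
192 %@@%%%%%%%%%%*-::::::::-=+++=: .::::-:---------------=---========
193 @@@%%%@%%%%%%+:::::::::=+***+:..::-----------------==-=-=========
194 @@@@@@@%%%%%%+:::::::::=****+:..:------------------==============
195 @@@@@@@@%%%%#-:::.:::::=**##+-:.:--------------==================
196 @@@%%@@%%%%%+::.:::::::=*###*=:.:-------------===================
197 @%%%@@@%%%@%+::::::::::-*####+:.:------------====================
198 %%%%@@@%%#*+-:::::::----+####*-:.---------=======================
199 %%%%@@@#+=--:::::-:-----+#%%%#=:.:-----==========================
200 %@@@#**=:::::::---------+#%%%#+:.:----=-========================+
201 %%#*=--:::::------------=##*+#*-:.-==========================++++
202 #+=-:::::::--------------*#==**=:.-========================++++++
203 =:::::::-----------------*#++#%*:.:======================++++++++
204 :::::-------------------=+#%%%@#-:.-===================++++++++++
205 ::::-----------------==-==*@@@@%+:.-==========
[... 6124 characters left out ...]
###*##*#*#**#############
216 +-:.:...:.::........ ..  .. .. ...:=**#########****#*****#########*###
217 @#+-:.::::.... ..... . . . ... .:-=+###***####*****#####*+***#########
218 @@@#=-:...:.. ...... .. .... ..:=+*###****#####***#####*++++***#######
219 @@@@@*=-:....   ..  .....  ..:-=*####**#*#####*#**###***+====++***####
220 @@@@@@@*=:. ...... ... ..  .-=*#####################***+++====+++**###
221 @@@@@@@@@+:.. .   ... ....:-+*#######*##############***+++++=====++***
222 @@@@@@@@@#=-:........ . .-=+*#######*#################****+++++=====++
223 @@@@@@@@@%*+=-:.  .  ..:-+**#########*####################**++++======
224 @@@@@@@@%###*+=-:.. .:-=+*####*##########*################***+++++====
```

The arm hides the top view; the scene view shows both remaining collars at (214,198) and (241,200), unmoved.

```bash
python3 -m jog '[[0.1,[-26,-288,0],0],[0.1,[-26,-288,0],0],[0.1,[-26,-288,0],0],[0.1,[-26,-288,0],0],[0.1,[-26,-288,0],0],[0.1,[-26,-288,20],0],[0.1,[-26,-288,70],0],[0.1,[-26,-288,92],0],[0.1,[-26,-288,97],0],[0.1,[-26,-288,97],0],[-0.6,[-26,-288,97],0],[-0.6,[-26,-288,97],0],[-0.6,[-26,-288,97],0],[-0.6,[-26,-288,97],0],[-0.6,[-26,-288,80],0],[-0.6,[-26,-288,20],0],[-0.6,[-26,-288,10],0],[-0.6,[-26,-288,10],0]]' 20; python3 - <<'E'
from g import *
rep(); print(shift([*post[1],.085,TH]))
E
```

```text
t: 47.15
eef_pos: [0.496, 0.3592, 0.1146]
ee_rot: [-3.139, -0.001, -0.082]
force: [0.0, -0.4, -0.8]
width: 0.026
gripper_force: 20.0
t 47.15 pos [0.496  0.3592 0.1146] rot [-3.139e+00 -1.000e-03 -8.200e-02] F [ 0.  -0.4 -0.8] w 0.026 g 20.0
(array([ 25.5, 372.8,  29.6]), 0.0)
```

```bash
python3 -m jog '[[-0.6,[25.5,373,0],0],[-0.6,[25.5,373,0],0],[-0.6,[25.5,373,0],0],[-0.6,[25.5,373,0],0],[-0.6,[25.5,373,0],0],[-0.6,[25.5,373,0],0],[-0.6,[25.5,373,0],0],[-0.6,[25.5,373,15],0],[-0.6,[25.5,373,25],0],[-0.6,[25.5,373,25],0]]'; python3 -m jog '[[-0.6,[0,0,5],0],[-0.6,[0,0,10],0],[-0.6,[0,0,14],0],[-0.6,[0,0,18],0],[-0.6,[0,0,18],0]]'; python3 -m jog '[[-0.6,[0,0,2],0],[-0.6,[0,0,4],0],[-0.6,[0,0,6],0],[-0.6,[0,0,6],0]]' 50
```

```text
t: 48.4
eef_pos: [0.4898, -0.0147, 0.0868]
ee_rot: [3.14, 0.003, -0.081]
force: [-1.1, 1.0, -0.4]
width: 0.0262
gripper_force: 20.0
t: 49.02
eef_pos: [0.4906, -0.015, 0.0699]
ee_rot: [3.142, 0.0, -0.082]
force: [-1.2, 0.5, 2.7]
width: 0.026
gripper_force: 20.0
t: 49.52
eef_pos: [0.4904, -0.015, 0.0636]
ee_rot: [3.142, 0.001, -0.082]
force: [-0.7, 1.8, -1.8]
width: 0.0253
gripper_force: 50.0
```

```bash
python3 -m jog '[[-0.6,[0,0,4],0],[-0.6,[0,0,8],0],[-0.6,[0,0,12],0],[-0.6,[0,0,16],0],[-0.6,[0,0,20],0],[-0.6,[0,0,20],0]]'; python3 -m jog '[[-0.6,[0,0,2],0],[-0.6,[0,0,4],0],[-0.6,[0,0,6],0],[-0.6,[0,0,6],0]]';  python3 -m jog '[[-0.6,[0,0,-2],0],[0.1,[0,0,-2],0],[0.1,[0,0,-2],0],[0.1,[0,0,-2],0],[0.1,[0,0,-50],0],[0.1,[0,0,-85],0],[0.1,[0,0,-85],0],[0.1,[0,0,-85],0]]' 20; python3 g.py .5222 .2757 .025 -.082
```

```text
t: 50.28
eef_pos: [0.4901, -0.0152, 0.0431]
ee_rot: [3.141, 0.001, -0.082]
force: [0.2, 2.1, -6.7]
width: 0.0253
gripper_force: 50.0
t: 50.78
eef_pos: [0.4908, -0.0153, 0.0405]
ee_rot: [3.141, -0.001, -0.081]
force: [-13.5, 1.3, 32.2]
width: 0.0254
gripper_force: 50.0
t: 51.78
eef_pos: [0.4904, -0.015, 0.1225]
ee_rot: [-3.141, 0.0, -0.082]
force: [0.4, 0.0, 0.3]
width: 0.0482
gripper_force: 0.0
t 51.77 pos [ 0.4904 -0.015   0.1225] rot [-3.141  0.    -0.082] F [0.4 0.  0.3] w 0.0482 g 0.0
[0.5222, 0.2757, 0.025, -0.082] [   7.9 -292.4   97.5] -0.0
```

Collar 1 home. The last collar stands near the lamp ring, so check the lamp edge before reaching there.

```bash
python3 - <<'E'
from g import *
T=Cam("top");S=Cam("scene")
t0=cv2.imread("pics/top0.png");s0=cv2.imread("pics/scene0.png")
for p in [(206,187),(220,185),(232,177)]:
    print(p,[(z,T.plane(*p,z)[:2].round(3).tolist(),S.pix(T.plane(*p,z)).round().astype(int).tolist()) for z in (.06,.08,.1,.12,.14,.16)])
g=cv2.cvtColor(s0,cv2.COLOR_BGR2GRAY)
for v in range(140,176,2): print(v,"".join(" .:-=+*#%@"[min(9,int(x)//26)] for x in g[v,205:290]))
g=cv2.cvtColor(t0,cv2.COLOR_BGR2GRAY)
for v in range(160,196,2): print(v,"".join(" .:-=+*#%@"[min(9,int(x)//26)] for x in g[v,160:255]))
E
```

```text
(206, 187) [(0.06, [0.57, 0.34], [232, 176]), (0.08, [0.565, 0.334], [232, 172]), (0.1, [0.561, 0.328], [231, 167]), (0.12, [0.557, 0.323], [231, 163]), (0.14, [0.553, 0.317], [231, 158]), (0.16, [0.549, 0.311], [231, 153])]
(220, 185) [(0.06, [0.58, 0.301], [243, 177]), (0.08, [0.576, 0.296], [243, 173]), (0.1, [0.571, 0.29], [243, 168]), (0.12, [0.567, 0.285], [242, 164]), (0.14, [0.563, 0.28], [242, 159]), (0.16, [0.558, 0.275], [242, 154])]
(232, 177) [(0.06, [0.608, 0.27], [256, 176]), (0.08, [0.603, 0.265], [255, 171]), (0.1, [0.598, 0.261], [255, 167]), (0.12, [0.594, 0.256], [255, 162]), (0.14, [0.589, 0.251], [255, 157]), (0.16, [0.584, 0.247], [254, 153])]
140 %%%%%%%%%%%#########@@#*****+++*###****########**++**##*+*##%%#%####***+===:::.......
142 %@%@%%%%@%#*####%###%@%*****+++**#*#***##########**##**+*#%%%%######*++===-:..:.  ...
144 @%%@%@%%@%*+*######*%@@#****+++***#*###*########*#**++*##%%#%#%###**++=--:...:.. ..  
146 %@%%%%%%@@%**#######*#%%##*+++****######**#####*****##%%%%%#%###**++=-::+##%#==*#%#+=
148 %%%%%%%%%%%**###%%#%#***#%#*++**###*#######*****###%%%%%%%###
[... 2294 characters left out ...]

182 :..   .=+++++++**+**********=-==+++++***++********+****+*++++===--+*###########################
184 :.   -+++++++++++++++***********+*+==++++++++++++++++++++===-+**###############################
186    .=+++++++++*++++++**+++*********=:.:::::----==----::::..:--=*##########################%####
188   .=***++++***********************=:...............................-==+*###########%###########
190  .=+++++++***********************+-.......................................:-==+################
192 :=+++++++************************=:...............................................:-+##########
194 ++++++++********+++*********++**+-..................................................+##########
```

The ring's near lower edge is at about (0.56,0.325)–(0.57,0.29), z≈0.11: approaching at yaw 0.365, gripping 4 mm off-centre keeps ~15 mm clear.

```bash
python3 g.py .5185 .2743 .025 .365
```

```text
t 51.88 pos [ 0.49   -0.0152  0.1219] rot [ 3.141e+00  2.000e-03 -8.200e-02] F [0.3 0.3 0.2] w 0.0482 g 0.0
[0.5185, 0.2743, 0.025, 0.365] [   4.7 -290.9   96.9] -0.447
```

```bash
python3 -m jog '[[0.1,[-30,-200,0],-0.447],[0.1,[-30,-200,0],-0.447],[0.1,[-30,-200,0],-0.447],[0.1,[-30,-200,0],-0.447],[0.1,[-10,-280,20],-0.447],[0.1,[0,-290,40],-0.447],[0.1,[4.7,-291,60],-0.447],[0.1,[4.7,-291,60],-0.447],[0.1,[4.7,-291,60],-0.447]]' 20; python3 g.py .5185 .2743 .025 .365
```

```text
t: 53.0
eef_pos: [0.5191, 0.2739, 0.0631]
ee_rot: [3.141, 0.001, 0.364]
force: [1.1, -0.6, -0.4]
width: 0.0483
gripper_force: 0.0
t 53.0 pos [0.5191 0.2739 0.0631] rot [3.141e+00 1.000e-03 3.640e-01] F [ 1.1 -0.6 -0.4] w 0.0483 g 0.0
[0.5185, 0.2743, 0.025, 0.365] [-0.4 -0.6 38.1] -0.001
```

```bash
python3 -m jog '[[0.1,[0,0,20],0],[0.1,[0,0,35],0],[0.1,[0,0,38],0],[0.1,[0,0,38],0],[-0.6,[0,0,38],0],[-0.6,[0,0,38],0],[-0.6,[0,0,38],0],[-0.6,[0,0,38],0],[-0.6,[0,0,20],0],[-0.6,[-20,0,-30],0],[-0.6,[-40,0,-60],0],[-0.6,[-40,0,-60],0]]' 20; python3 - <<'E'
from g import *
rep(); print(shift([*(post[2]-.004*ex-[0,.0005]),.085,TH]))
E
```

```text
t: 54.5
eef_pos: [0.4819, 0.2609, 0.1256]
ee_rot: [-3.139, -0.004, 0.366]
force: [-0.6, -0.5, -0.7]
width: 0.0264
gripper_force: 20.0
t 54.5 pos [0.4819 0.2609 0.1256] rot [-3.139 -0.004  0.366] F [-0.6 -0.5 -0.7] w 0.0264 g 20.0
(array([-130.6,  335.7,   40.6]), 0.448)
```

```bash
python3 -m jog '[[-0.6,[-130,336,0],0.448],[-0.6,[-130,336,0],0.448],[-0.6,[-130,336,0],0.448],[-0.6,[-130,336,0],0.448],[-0.6,[-130,336,0],0.448],[-0.6,[-130,336,0],0.448],[-0.6,[-130,336,0],0.448],[-0.6,[-130,336,25],0.448],[-0.6,[-130,336,36],0.448],[-0.6,[-130,336,36],0.448]]'; python3 -m jog '[[-0.6,[0,0,5],0],[-0.6,[0,0,10],0],[-0.6,[0,0,14],0],[-0.6,[0,0,17],0],[-0.6,[0,0,17],0]]'; python3 -m jog '[[-0.6,[0,0,2],0],[-0.6,[0,0,4],0],[-0.6,[0,0,6],0],[-0.6,[0,0,8],0],[-0.6,[0,0,8],0]]' 50
```

```text
t: 55.75
eef_pos: [0.4798, -0.0996, 0.086]
ee_rot: [3.141, 0.003, -0.082]
force: [0.3, 0.6, -0.3]
width: 0.0264
gripper_force: 20.0
t: 56.38
eef_pos: [0.48, -0.1, 0.0697]
ee_rot: [3.141, 0.001, -0.083]
force: [-0.1, 0.3, -0.2]
width: 0.0263
gripper_force: 20.0
t: 57.0
eef_pos: [0.4799, -0.0999, 0.0615]
ee_rot: [-3.142, 0.001, -0.083]
force: [-1.8, 2.9, -0.0]
width: 0.0259
gripper_force: 50.0
```

```bash
python3 -m jog '[[-0.6,[0,0,4],0],[-0.6,[0,0,8],0],[-0.6,[0,0,12],0],[-0.6,[0,0,16],0],[-0.6,[0,0,18],0],[-0.6,[0,0,18],0]]'; python3 -m jog '[[-0.6,[0,0,2],0],[-0.6,[0,0,4],0],[-0.6,[0,0,6],0],[-0.6,[0,0,6],0]]';  python3 -m jog '[[-0.6,[0,0,-2],0],[0.1,[0,0,-2],0],[0.1,[0,0,-2],0],[0.1,[0,0,-2],0],[0.1,[0,0,-50],0],[0.9,[0,0,-85],0],[0.9,[0,0,-85],0],[0.9,[0,0,-85],0]]' 20; python3 - <<'E'
from g import *
rep()
T=Cam("top");S=Cam("scene")
# module light face
for c,b in((T,(355,155,382,185)),(S,(360,190,392,222))):
    bl,k=blobs(c,(0,0,150),(180,70,255),b,4);print(bl)
    bl,k=blobs(c,(0,0,0),(180,255,60),b,4);print("dark",bl)
    g=cv2.cvtColor(c.im,cv2.COLOR_RGB2GRAY)
    for v in range(b[1],b[3]): print(v,"".join(" .:-=+*#%@"[min(9,int(x)//26)] for x in g[v,b[0]:b[2]]))
E
```

```text
t: 57.75
eef_pos: [0.48, -0.1, 0.0434]
ee_rot: [3.141, 0.001, -0.083]
force: [-2.7, 3.8, -3.0]
width: 0.0259
gripper_force: 50.0
t: 58.25
eef_pos: [0.4801, -0.1001, 0.0391]
ee_rot: [3.141, 0.0, -0.082]
force: [-9.6, 4.9, 16.4]
width: 0.0259
gripper_force: 50.0
t: 59.25
eef_pos: [0.4802, -0.0999, 0.1227]
ee_rot: [-3.141, -0.0, -0.083]
force: [-0.6, -0.0, -0.2]
width: 0.072
gripper_force: 0.0
t 59.25 pos [ 0.4802 -0.0999  0.1227] rot [-3.141 -0.    -0.083] F [-0.6 -0.  -0.2] w 0.072 g 0.0
[(array([368.5, 163.4]), np.int32(420)), (array([373.3, 172.4]), np.int32(7)), (array([355.5, 178.5]), np.int32(4))]
dark [(array([369.7, 172.3]), np.int32(7)), (array([371.6, 181.2]), np.int32(120))]
155 --+######%#%%%%%%%%%%%%%%%%
156 --+###%%%%%%%%%%%%%%%%%%%%%
157 ==+%%%%%%%%%%%%%%%%%%%%%%%%
158 ==+#%%%%%%%%%%%%%%%%%%%%%%%
159 +++*%%%%%%%%%%%%%%%%%%%%%%%
160 +++*%%%%%%%%%%%%%%%%%%%%%%%
161 +++*%%%%%%%%%%%%%%%%%%%%%%%
162 ++++#%%%%%%%%%%%%%%%%%%%%%%
163 ++++*%%%%%%%%%%%%%%%%%%%%%%
164 ++++*%%%%%%%%%%%%%%%%%%%%%%
165 ++++*%%%%%%%%%%%%%%%%%%%%%%
166 +++++*%%%%%%%%%%%%%%%%%%%%%
167 ++++*%%%%%%%%%%%%%%
[... 1202 characters left out ...]
3 ..:::=+++----=++*%*=--=*###*#%@@
204 ...:-=++=-:-=++*%%*-:.:-+%%+=#@@
205 ...:-++++=-=**+#%%#*+=-=*%#--#@@
206 :::-=++++==*#+*##%%%%#*#%#=.-#@@
207 ----+++++=*#+=#%%%%#%#%@%+. -%@@
208 ---=+====*%#-:=+#%%%%%%%*:  =@@@
209 ---=++=+*%@*:  :-=+#%%%#=.  =@@%
210 ---=+++#%@@*:   ..:-=++=.   +@%#
211 --=+++*%@@@+.       ..:.   .+@%*
212 --=+++#@@@@+.              .+%#*
213 --=++*%@@@@+.              .+%*+
214 --=++*@@%%#-.              :*%+=
215 --=+=+%%%%*:   .....      .=#%=-
216 -====+%%%%+:   .:::...   .-*%#=:
217 -====*%%%%+.  .:----:.   -*#%#+-
218 -===*#%%%%=:.:=+=---:.  .=#%%%#=
219 ===+#%%%%%*=-=*#++++-. .=*%%###*
220 ==+*#%%%%%%#**#####*-  -*#%###%#
221 =+########%########+:.:+%%%###%%
```

Third collar home. The module's light face now reads ~(380,205) in the scene versus (377,200) before — it may have been knocked; clear the view and look.

```bash
python3 -m jog '[[0.9,[0,-200,-20],0],[0.9,[0,-200,-20],0],[0.9,[0,-200,-20],0],[0.9,[0,-200,-20],0],[0.9,[0,-200,-20],0]]'; python3 - <<'E'
from g import *
T=Cam("top");S=Cam("scene");rep()
a=cv2.resize(T.im[155:215,340:400,::-1],None,fx=6.5,fy=6.5,interpolation=2);b=cv2.resize(S.im[180:240,350:410,::-1],None,fx=6.5,fy=6.5,interpolation=2)
cv2.imwrite("pics/m.png",np.hstack([a,b]));np.savez("pics/m.npz",t=T.im,s=S.im)
E
```

```text
t: 59.98
eef_pos: [0.4964, 0.0999, 0.142]
ee_rot: [3.14, 0.002, -0.081]
force: [-0.6, -0.0, -0.6]
width: 0.0833
gripper_force: 0.0
t 60.08 pos [0.4963 0.0984 0.1421] rot [ 3.14e+00  2.00e-03 -8.30e-02] F [-1.  -0.9 -1. ] w 0.0831 g 0.0
```

View pics/m.png

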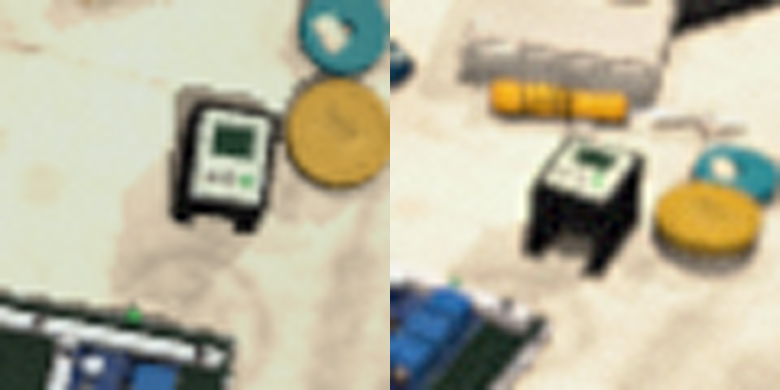

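Module was knocked: now its light face is centred at left-crop (233,155), beside the yellow tin (centre (338,132)); it is upright. Compute positions.

```bash
python3 - <<'E'
from g import *
T=Cam("top");S=Cam("scene")
q=lambda p:(340+p[0]/6.5,155+p[1]/6.5); r=lambda p:(350+(p[0]-390)/6.5,180+p[1]/6.5)
print("centre",tri(T,q((233,155)),S,r((590,170))))
L=[T.plane(*q(p),.042)[:2] for p in [(208,110),(268,115),(262,200),(193,193)]];print(np.round(L,4),np.mean(L,0))
d=(L[0]+L[1]-L[2]-L[3]);e=L[0]+L[3]-L[1]-L[2];print("yaw x",np.arctan2(d[1],d[0]),"yaw from y",np.arctan2(-e[0],e[1]),np.linalg.norm(d)/2,np.linalg.norm(e)/2)
print("tin",T.plane(*q((338,132)),.02), "edge left",T.plane(*q((286,132)),.02))
O=[T.plane(*q(p),.042)[:2] for p in [(195,103),(277,108)]];print("outline back corners",np.round(O,4))
print("front foot",T.plane(*q((170,220)),0),T.plane(*q((253,232)),0))
# refined light mask
h=cv2.cvtColor(T.im,cv2.COLOR_RGB2GRAY)
m=np.zeros_like(h);m[170:188,366:384]=(h[170:188,366:384]>130);m=cv2.morphologyEx(m,cv2.MORPH_CLOSE,np.ones((3,3)));n,l,st,ce=cv2.connectedComponentsWithStats(m);print(st,ce)
print(np.array([[h[v,u] for u in range(364,384)] for v in range(168,192)]))
E
```

```text
centre (array([ 0.65731162, -0.15068295,  0.03977713]), np.float64(0.00019622058185214797))
[[ 0.6766 -0.1373]
 [ 0.6775 -0.1648]
 [ 0.6372 -0.1655]
 [ 0.6368 -0.134 ]] [ 0.65702657 -0.15039249]
yaw x -0.03152861135082287 yaw from y 0.02110883653499552 0.04007818294680098 0.029526585502716977
tin [ 0.67957963 -0.2005577   0.02      ] edge left [ 0.67675056 -0.1764934   0.02      ]
outline back corners [[ 0.6793 -0.131 ]
 [ 0.6813 -0.1686]]
front foot [ 0.63348611 -0.12851076  0.        ] [ 0.63226958 -0.16777068  0.        ]
[[     0      0    640    400 255814]
 [   366    170      3      9     13]
 [   370    170     14     18    173]] [[319.45861055 199.51549172]
 [366.38461538 173.        ]
 [377.17919075 178.58381503]]
[[217 217 219 204 161 162 161 163 186 220 222 222 221 221 221 221 220 220
  220 221]
 [221 219 202 152 132 133 136 137 142 160 163 164 163 164 187 222 221 221
  220 219]
 [222 220 196 133 134 122  90  80  83  98 111 121 135 135 146 164 187 220
  221 205]
 [221 221 200 139 130  94  37  52  71  71  58  62  76  80  87 103 141 198
  221 200]
 [221 221 201 139 118  53 
[... 974 characters left out ...]
 117 113
  181 186]
 [205 177  89  23  19 112 182 187 200 220 219 216 220 214 215 195  78 121
  189 183]
 [202 175  89  27  21  63  92  93 104 125 134 138 162 187 202 191  75 128
  188 182]
 [198 169  86  15  16  18  19  22  24  32  46  53  74  94 103 103  55 126
  186 185]
 [195 168  66  19  18   9  12  16  18  15  16  21  21  21  24  21  92 160
  184 189]
 [197 180 112  10  14  72 134 147 123 113  77  43  21  13  11  33 130 202
  199 189]
 [198 194 172 126 106 124 171 177 172 172 167 136  27  13  14  89 174 213
  212 206]
 [198 199 195 186 173 165 176 177 177 178 180 155  62  50  47 130 204 209
  211 214]
 [197 194 192 194 188 183 179 174 176 175 179 180 173 171 177 196 207 207
  210 212]]
```

```bash
python3 g.py .651 -.150 .038 0; python3 -c "
from g import *
print('bay', corner[0], corner[0]+0)
for p in post: pass
"
```

```text
t 60.17 pos [0.4965 0.0981 0.1424] rot [ 3.141e+00  1.000e-03 -8.400e-02] F [-1.1 -0.   0.2] w 0.0829 g 0.0
[0.651, -0.15, 0.038, 0.0] [174.8 234.2 104.4] -0.084
bay [0.58413284 0.08228836] [0.58413284 0.08228836]
```

```bash
python3 -m jog '[[0.3,[40,200,-15],-0.08],[0.3,[40,200,-15],-0.08],[0.3,[40,200,-15],-0.08],[0.3,[40,200,-15],-0.08],[0.3,[175,234,-15],-0.08],[0.3,[175,234,-15],-0.08],[0.3,[175,234,0],-0.08],[0.3,[175,234,50],-0.08],[0.3,[175,234,90],-0.08],[0.3,[175,234,104],-0.08],[0.3,[175,234,104],-0.08],[0.3,[175,234,104],-0.08]]' 20; python3 g.py .651 -.150 .038 0
```

```text
t: 61.68
eef_pos: [0.6531, -0.1483, 0.0409]
ee_rot: [3.141, -0.003, -0.002]
force: [-0.2, -0.2, -0.2]
width: 0.0571
gripper_force: 0.0
t 61.67 pos [ 0.6531 -0.1483  0.0409] rot [ 3.141e+00 -3.000e-03 -2.000e-03] F [-0.2 -0.2 -0.2] w 0.0571 g 0.0
[0.651, -0.15, 0.038, 0.0] [-2.1  1.7  2.9] -0.002
```

```bash
python3 -m jog '[[0.3,[0,0,0],0],[-0.3,[0,0,0],0],[-0.3,[0,0,0],0],[-0.3,[0,0,0],0],[-0.3,[0,0,0],0],[-0.3,[0,0,0],0]]' 30; python3 -m jog '[[-0.3,[0,0,-15],0],[-0.3,[0,0,-60],0],[-0.3,[0,0,-100],0],[-0.3,[0,0,-100],0]]'
```

```text
t: 62.42
eef_pos: [0.6521, -0.1483, 0.0394]
ee_rot: [3.141, -0.0, -0.003]
force: [-1.6, 0.6, 6.0]
width: 0.0401
gripper_force: 29.7
t: 62.92
eef_pos: [0.6542, -0.1485, 0.1437]
ee_rot: [3.141, -0.007, -0.002]
force: [0.6, 0.7, -1.9]
width: 0.0402
gripper_force: 29.7
```

Module held squarely (40 mm). Measure the rail's centre line from the first picture.

```bash
python3 - <<'E'
from g import *
T=Cam("top"); im=cv2.cvtColor(cv2.imread("pics/top0.png"),cv2.COLOR_BGR2GRAY).astype(np.float32)
def prof(P,d,z,xs):
    u=np.array([T.pix([*(P+d*x),z]) for x in xs],np.float32); return cv2.remap(im,u[:,:1],u[:,1:],1)[:,0]
B=np.array([.544,.1430]); ys=np.arange(-.022,.0221,.001)
for x in (-18,-14,-10,-6,0,6,12):
    v=prof(B+ex*x/1e3,ey,.0305,ys); th=(v.max()+v.min())/2; w=ys[v<th]; e0,e1=w.min(),w.max(); c=B+ex*x/1e3+ey*(e0+e1)/2; print(x,"mid",round((e0+e1)/2*1e3,1),"width",round((e1-e0)*1e3,1),c.round(4))
xs=np.arange(-.045,.04,.002);v=prof(B,ex,.0305,xs);print(np.c_[xs*1e3,v].round(0).astype(int).T.tolist())
# landing front edge
E
```

```text
-18 mid 1.5 width 23.0 [0.5262 0.146 ]
-14 mid 1.5 width 25.0 [0.5302 0.1456]
-10 mid 1.5 width 25.0 [0.5342 0.1453]
-6 mid 1.0 width 26.0 [0.5381 0.1445]
0 mid 2.5 width 27.0 [0.5442 0.1455]
6 mid 2.0 width 26.0 [0.5501 0.1445]
12 mid 1.0 width 26.0 [0.556 0.143]
[[-45, -43, -41, -39, -37, -35, -33, -31, -29, -27, -25, -23, -21, -19, -17, -15, -13, -11, -9, -7, -5, -3, -1, 1, 3, 5, 7, 9, 11, 13, 15, 17, 19, 21, 23, 25, 27, 29, 31, 33, 35, 37, 39], [208, 207, 205, 203, 202, 200, 198, 187, 161, 110, 89, 77, 77, 78, 79, 78, 77, 77, 76, 76, 76, 77, 77, 77, 76, 77, 79, 79, 79, 80, 76, 73, 70, 68, 63, 55, 67, 87, 99, 90, 76, 75, 81]]
```

```bash
python3 -m jog '[[-0.3,[-120,0,0],0.08],[-0.3,[-171,-100,0],0.08],[-0.3,[-171,-298,0],0.08],[-0.3,[-171,-298,0],0.08],[-0.3,[-171,-298,0],0.08],[-0.3,[-171,-298,0],0.08],[-0.3,[-171,-298,0],0.08],[-0.3,[-171,-298,0],0.08],[-0.3,[-171,-298,30],0.08],[-0.3,[-171,-298,60],0.08],[-0.3,[-171,-298,60],0.08],[-0.3,[-171,-298,60],0.08]]' 40; python3 g.py .4836 .1498 .0534 -.082
```

```text
t: 64.47
eef_pos: [0.4824, 0.1495, 0.0796]
ee_rot: [3.141, -0.0, -0.084]
force: [-0.2, 0.3, -0.9]
width: 0.0395
gripper_force: 39.7
t 64.47 pos [0.4824 0.1495 0.0796] rot [ 3.141 -0.    -0.084] F [-0.2  0.3 -0.9] w 0.0395 g 39.7
[0.4836, 0.1498, 0.0534, -0.082] [ 1.2 -0.4 26.2] -0.002
```

```bash
python3 -m jog '[[-0.3,[1,0,10],0],[-0.3,[1,0,18],0],[-0.3,[1,0,22],0],[-0.3,[1,0,22],0]]'; python3 -m jog '[[-0.3,[0,0,2],0],[-0.3,[0,0,4],0],[-0.3,[0,0,5],0],[-0.3,[0,0,5],0]]'
```

```text
t: 64.97
eef_pos: [0.4826, 0.15, 0.0566]
ee_rot: [3.141, 0.001, -0.083]
force: [-0.3, -0.2, -1.3]
width: 0.0401
gripper_force: 39.7
t: 65.47
eef_pos: [0.4828, 0.1502, 0.0524]
ee_rot: [-3.142, -0.0, -0.083]
force: [-2.2, -0.5, 4.5]
width: 0.0397
gripper_force: 39.7
```

```bash
python3 -m jog '[[-0.3,[3,0,0],0],[-0.3,[6,0,0],0],[-0.3,[9,0,0],0],[-0.3,[12,0,0],0],[-0.3,[14,0,0],0],[-0.3,[14,0,0],0]]'; python3 -m jog '[[-0.3,[4,0,0],0],[-0.3,[8,0,0],0],[-0.3,[11,0,0],0],[-0.3,[11,0,0],0]]'
```

```text
t: 66.22
eef_pos: [0.4962, 0.1487, 0.0523]
ee_rot: [3.141, 0.001, -0.083]
force: [-5.4, -0.4, 7.5]
width: 0.0398
gripper_force: 39.7
t: 66.72
eef_pos: [0.5075, 0.148, 0.0524]
ee_rot: [3.142, 0.0, -0.083]
force: [-4.9, 1.6, 7.3]
width: 0.0398
gripper_force: 39.6
```

```bash
python3 -m jog '[[-0.3,[4,0,-0.5],0],[-0.3,[8,0,-0.5],0],[-0.3,[10,0,-0.5],0],[-0.3,[10,0,-0.5],0]]' 55; python3 -m jog '[[-0.3,[4,0,0],0],[-0.3,[8,0,0],0],[-0.3,[10,0,0],0],[-0.3,[10,0,0],0]]'
```

```text
t: 67.22
eef_pos: [0.518, 0.1479, 0.0525]
ee_rot: [-3.141, -0.001, -0.082]
force: [0.5, 2.8, -2.6]
width: 0.0396
gripper_force: 54.6
t: 67.72
eef_pos: [0.5282, 0.1467, 0.0524]
ee_rot: [-3.141, -0.001, -0.083]
force: [1.0, 2.6, -1.3]
width: 0.0394
gripper_force: 54.6
```

```bash
python3 -m jog '[[-0.3,[3,0,0],0],[-0.3,[6,0,0],0],[-0.3,[6,0,0],0]]'; python3 -m jog '[[-0.3,[1,0,0],0],[-0.3,[2,0,0],0],[-0.3,[2,0,0],0]]';python3 -m jog '[[-0.3,[1,0,0],0],[-0.3,[2,0,0],0],[-0.3,[2,0,0],0]]'
```

```text
t: 68.1
eef_pos: [0.5344, 0.1459, 0.0525]
ee_rot: [-3.141, -0.001, -0.083]
force: [2.7, 0.1, -0.3]
width: 0.0395
gripper_force: 54.6
t: 68.47
eef_pos: [0.5364, 0.146, 0.0527]
ee_rot: [-3.141, -0.001, -0.083]
force: [4.0, 0.0, -2.5]
width: 0.0397
gripper_force: 54.6
t: 68.85
eef_pos: [0.5372, 0.1456, 0.0524]
ee_rot: [3.141, 0.001, -0.083]
force: [0.3, 2.3, 0.9]
width: 0.0395
gripper_force: 54.6
```

```bash
python3 -m jog '[[-0.3,[1,0,0],0],[-0.3,[2,0,0],0],[-0.3,[2,0,0],0]]'; python3 -m jog '[[-0.3,[1,0,0],0],[-0.3,[2,0,0],0],[-0.3,[2,0,0],0]]'
```

```text
t: 69.22
eef_pos: [0.538, 0.1454, 0.0524]
ee_rot: [3.141, 0.002, -0.083]
force: [-6.9, 5.8, 7.0]
width: 0.0395
gripper_force: 54.5
t: 69.6
eef_pos: [0.5387, 0.1453, 0.0525]
ee_rot: [3.141, 0.004, -0.083]
force: [-14.0, 8.8, 13.3]
width: 0.0397
gripper_force: 54.5
```

```bash
python3 -m jog '[[-0.3,[-2,0,0],0],[-0.3,[-4,0.5,0],0],[-0.3,[-4,0.5,0],0],[0.1,[-4,0.5,0],0],[0.1,[-4,0.5,0],0],[0.1,[-4,0.5,0],0],[0.1,[-4,0.5,-30],0],[0.1,[-4,0.5,-80],0],[-1,[-60,150,-80],0],[-1,[-60,150,-80],0],[-1,[-60,150,-80],0],[-1,[-60,150,-80],0]]'; python3 - <<'E'
from g import *
T=Cam("top");S=Cam("scene");rep()
a=cv2.resize(T.im[175:260,255:385,::-1],None,fx=6,fy=6,interpolation=2)
cv2.imwrite("pics/f.png",a[:, :790])
E
```

```text
t: 71.1
eef_pos: [0.4678, -0.0014, 0.1326]
ee_rot: [3.142, 0.0, -0.085]
force: [0.3, 0.2, -0.1]
width: 0.0136
gripper_force: 0.0
t 71.2 pos [4.696e-01 4.000e-04 1.328e-01] rot [-3.141e+00 -1.000e-03 -8.400e-02] F [ 0.7 -0.2  0.2] w 0.0057 g 0.0
```

View pics/f.png

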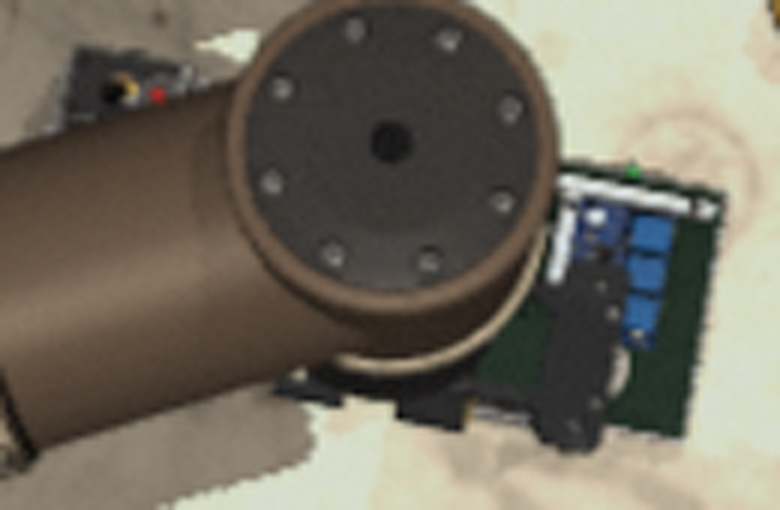

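The arm blocks the view; move right and check numerically.

```bash
python3 -m jog '[[-1,[-20,280,-20],0],[-1,[-20,280,-20],0],[-1,[-20,280,-20],0],[-1,[-20,280,-20],0],[-1,[-20,280,-20],0],[-1,[-20,280,-20],0]]' >/dev/null; cat > chk.py <<'E'
from m2 import *
from g import *
rep()
fx=lambda P,o:np.round([(P-o)@ex*1e3,(P-o)@ey*1e3],1)
h=cv2.cvtColor(T.im,cv2.COLOR_RGB2HSV)
for k in range(3):
    c=corner[k]-.035*ex-.038*ey; u=T.pix([*c,.030]).round().astype(int)
    m=cv2.inRange(h,np.array((100,120,110)),np.array((112,255,255)));w=np.zeros_like(m);w[u[1]-11:u[1]+12,u[0]-6:u[0]+8]=255
    pts=np.argwhere((m&w)>0)[:,::-1]
    if len(pts)>20: P=np.array([T.plane(*p,.030)[:2] for p in pts.astype(float)]);print("relays",k,len(pts),fx(P.mean(0),c))
    v=T.pix([*post[k],.021]); g=h[:,:,2];s=h[:,:,1];x,y=v.round().astype(int);W=slice(y-9,y+9),slice(x-9,x+9)
    mm=((g[W]>110)&(s[W]<70)).astype(np.uint8);n,l,st,ce=cv2.connectedComponentsWithStats(mm);i=1+np.argmax(st[1:,4]);ct=max(cv2.findContours((l==i).astype(np.uint8),0,1)[0],key=len);cc,r=cv2.minEnclosingCircle(ct)
    P=T.plane(cc[0]+x-9,cc[1]+y-9,.021);print(" collar",k,"r px",round(r,1),fx(P[:2],post[k]))
bay=np.array([.5424,.1450]);u=T.pix([*bay,.055]).round().astype(int);g=h[:,:,2]
for v in range(u[1]-14,u[1]+15): print(v,"".join(" .:-=+*#%@"[min(9,int(x)//26)] for x in g[v,u[0]-14:u[0]+16]))
print(u)
b=S.pix([*bay,.055]).round().astype(int);g=S.im.max(2)
for v in range(b[1]-16,b[1]+15): print(v,"".join(" .:-=+*#%@"[min(9,int(x)//26)] for x in g[v,b[0]-16:b[0]+20]))
print(b, [T.plane(268,156.5,.016)])
E
python3 chk.py
```

```text
t 72.05 pos [ 0.4267 -0.2764  0.1521] rot [-3.141e+00  1.000e-03 -8.300e-02] F [ 0.1 -0.3 -0.4] w 0.0003 g 0.0
 collar 0 r px 4.1 [8.3 3.6]
 collar 1 r px 6.3 [-0.7 -1.2]Traceback (most recent call last):
  File "chk.py", line 12, in <module>
    mm=((g[W]>110)&(s[W]<70)).astype(np.uint8);n,l,st,ce=cv2.connectedComponentsWithStats(mm);i=1+np.argmax(st[1:,4]);ct=max(cv2.findContours((l==i).astype(np.uint8),0,1)[0],key=len);cc,r=cv2.minEnclosingCircle(ct)
                                                                                                  ~~~~~~~~~^^^^^^^^^^
    return _wrapfunc(a, 'argmax', axis=axis, out=out, **kwds)
    return bound(*args, **kwds)
ValueError: attempt to get argmax of an empty sequence
```

```bash
python3 -m jog '[[-1,[-44,-564,-20],0],[-1,[-44,-564,-20],0],[-1,[-44,-564,-20],0],[-1,[-44,-564,-20],0],[-1,[-44,-564,-20],0],[-1,[-44,-564,-20],0],[-1,[-44,-564,-20],0],[-1,[-44,-564,-20],0],[-1,[-44,-564,-20],0],[-1,[-44,-564,-20],0],[-1,[-247,-838,-80],0],[-1,[-247,-838,-80],0],[-1,[-247,-838,-80],0],[-1,[-247,-838,-80],0],[-1,[-247,-838,-80],0],[-1,[-247,-838,-80],0],[-1,[-247,-838,-80],0]]' >/dev/null; python3 chk.py
```

```text
t 74.28 pos [0.2483 0.5785 0.2319] rot [ 3.14   0.    -0.081] F [-0.1  0.2  0.3] w 0.0008 g 0.0
relays 0 87 [-1. -0.]
 collar 0 r px 6.5 [-1.3 -1.5]
relays 1 86 [-1.4 -0.7]
 collar 1 r px 6.6 [-0.2 -0.5]
relays 2 83 [-0.9 -0.8]
 collar 2 r px 6.7 [-0.5 -0.8]
190 %%%%%##**=----:.. .=+--+*---==
191 %%%%###*=-:---:...-+=::=+--===
192 %%%%###*=:::---:.:---::----==+
193 %%%#####+-:----:::--:::----=-+
194 %%####*#+==::::::--:::::::-==*
195 %#####**=-:....::-=--:::::-==*
196 %#######*=..::...:::::::--==+#
197 %########*:=**++-:.....:====+#
198 %%#######+-*#*####*+=:.:---=*#
199 %########=-**-==+**##= .-+=+##
200 %#######*:=#+::::-=*#+  =*####
201 %###*###*:+#=:::::-**-  =#####
202 %#######+-**-:::::=#*. .=#####
203 ########=-#*-:::::+#+. -*#####
204 #######*:+##*++--:+#+  -*#####
205 #######*.+%%########-  =#####*
206 ####%##+-**+*##%%%%*. .+#####+
207 ###*###==**++++*###+. -*#####*
208 %##*##*-+##**+*+**#+  -*#####*
209 %#####*:=########**-  =#####**
210 ######*.:-=+*##%##*. .+#####*+
211 ######*:  .:--==+*=  -*#####+-
212 ######*-      ..:-:  -*#####*:
213 #######*=..::     .  =######*:
2
[... 810 characters left out ...]
@@%##%%%#++-:=*%*=..:----==+=
196 %@@@@@@@%##%#%%%%%#**#*=. .----====-
197 %@@@@@@#+*%@%%###%@%*=-.  .-===+=--:
198 @@@@@@@*--+#%%%%##%#=:    .-=++=---:
199 @@@@@@@*: .-=+#%%#+-.     .:===---:-
200 @@@@@@@#-    .-=+=:.      .:-=---:-=
201 @@@@@@@#-      .:..        :-=--:-=*
202 @@@@@@@#-.           .     :-----+#%
203 @@@@@@@#-.                 .-=--+#%%
204 @@@@@@@#-.  .             .-++=*%@%*
205 @@@@@%@*-. ...           .-+###%@@#=
206 @@@@%%%*-. .::.. .      .-*%@@@@%#++
207 @@@@%@%*-. .::...      :+*%@@@%%*++#
208 @%%%%%%#+:.::::..    .-*%@@@@%#+=*%@
209 @%%%%%%%#+++=:::.   .-*%@@@@%#*+*%@#
210 %%%%%%%%%%%#*+=-. .:=*%@@@@%%%%#%%*=
[276 196] [array([0.69573523, 0.181085  , 0.016     ])]
```

All boards (relay offsets alike, ≈1 mm camera bias), collars (r≈20 mm at the posts) and module (face at (271,204), as predicted) check out. Before the switch, check vise height for gripper-body clearance.

```bash
python3 - <<'E'
from g import *
T=Cam("top");S=Cam("scene")
q=lambda p:(250+p[0]/5,150+p[1]/5); r=lambda p:(240+p[0]/5,160+p[1]/5)
print("vise jaw",tri(T,q((355,12)),S,r((495,52))), tri(T,q((380,0)),S,r((530,35))))
m=T.plane(*q((345,105)),.01);print("vise front foot",m)
print("tip",tri(T,q((122,198)),S,r((221,123))))
for u,v in((116,193),(122,198),(125,200)): print(T.plane(*q((u,v)),.0746))
h=cv2.cvtColor(T.im,cv2.COLOR_RGB2GRAY)
for v in range(178,200): print(v,"".join(" .:-=+*#%@"[min(9,int(x)//18)] for x in h[v,262:292]))
print("tip px if at (.585,.1415)",T.pix([.585,.1415,.0746]),S.pix([.585,.1415,.0746]))
print("to start",shift([.5555,.1437,.13,.6]))
E
```

```text
vise jaw (array([0.70357252, 0.01546907, 0.09652084]), np.float64(0.008345629521306923)) (array([ 0.70987997, -0.00150988,  0.10947977]), np.float64(0.01574192037340733))
vise front foot [0.669982   0.02082038 0.01      ]
tip (array([0.58150309, 0.1400914 , 0.07504723]), np.float64(0.0007508052396559893))
[0.58434165 0.14366958 0.0746    ]
[0.58181926 0.13984211 0.0746    ]
[0.58085121 0.13797009 0.0746    ]
178 @@@@@@@@@@@@@@@@@@%#%@@@@@@@@@
179 @@@@@@@#%@@@@@@@@@@@@@@@@@@@@@
180 @@@@@@#**#%%###@@@@@@@@@@@@@@@
181 @@@@@@**********###@@@@@@@@@@@
182 @@@@@%***++*********###%@@@@@@
183 @@@@%*+==++**+===+******#%@@@@
184 @@@@@+--===++==+****++*++%@@@@
185 @@@@%+--===-:-==+==++++**#@@@@
186 @@@@%+====-::-========-*#+%@@@
187 @@@%*+====-:==+======--+*+*%@@
188 @@@@+=====-:-=*+-======++#@@@@
189 @@@@*====-:..:*%===-==+**@@@*#
190 @@@%+====-....+#====-=+**@@@@*
191 @@@*=-===-:.:+#*=--=-=+*#@@%#=
192 @@@*=--===-:-=+=--====**#@@@%-
193 @@@#=-====---==---===+++%@@@@%
194 @@@#*+-=---====---=--+++@@@@@@
195 @@@*=-::::--+*==-----+**@@@@++
196 @@@@*::-:.::------==-+*#@@%*::
197 @@@@%-*@@%#+-....:-+**+%@@#+:.
198 @@@@#=@@%@@@@@%*-.:===*@@@@-::
199 @@@@*+@@=+*#%@@@*..+#*%@@@@:::
tip px if at (.585,.1415) [273.97996394 188.46448488] [284.54681832 184.09157767]
to start (array([341. , 407.5, 102.2]), -0.683)
```

```bash
python3 -m jog '[[-1,[208,313,60],-0.68],[-1,[208,313,60],-0.68],[-1,[208,313,60],-0.68],[-1,[208,313,60],-0.68],[-1,[208,313,60],-0.68],[-1,[208,313,60],-0.68],[-1,[208,313,60],-0.68],[-1,[332,408,90],-0.68],[-1,[332,408,90],-0.68],[-1,[332,408,90],-0.68],[-1,[332,408,90],-0.68],[-1,[332,408,90],-0.68]]' 20; python3 g.py .547 .1444 .079 .6
```

```text
t: 75.88
eef_pos: [0.5463, 0.1447, 0.1426]
ee_rot: [-3.142, -0.0, 0.596]
force: [-0.3, -0.4, -0.1]
width: 0.0004
gripper_force: 0.0
t 75.88 pos [0.5463 0.1447 0.1426] rot [-3.142 -0.     0.596] F [-0.3 -0.4 -0.1] w 0.0004 g 0.0
[0.547, 0.1444, 0.079, 0.6] [ 0.5  0.6 63.6] -0.004
```

```bash
python3 -m jog '[[-1,[0,0,30],0],[-1,[0,0,55],0],[-1,[0,0,63.5],0],[-1,[0,0,63.5],0],[-1,[0,0,63.5],0]]'; python3 -m jog '[[-1,[4.7,3.8,0],0],[-1,[9.3,7.5,0],0],[-1,[14,11.3,0],0],[-1,[18.7,15.1,0],0],[-1,[23.3,18.9,0],0],[-1,[26.5,21.4,0],0],[-1,[26.5,21.4,0],0]]'
```

```text
t: 76.5
eef_pos: [0.5471, 0.1454, 0.0801]
ee_rot: [3.141, -0.002, 0.598]
force: [-0.5, -0.2, 0.8]
width: 0.0005
gripper_force: 0.0
t: 77.38
eef_pos: [0.5806, 0.1417, 0.0786]
ee_rot: [3.142, 0.001, 0.597]
force: [-0.9, -2.1, -0.9]
width: 0.0004
gripper_force: 1.0
```

Push on in small steps until the stop.

```bash
python3 -m jog '[[-1,[1.6,1.3,0],0],[-1,[3.1,2.5,0],0],[-1,[4.7,3.8,0],0],[-1,[4.7,3.8,0],0]]'; python3 -m jog '[[-1,[1.6,1.3,0],0],[-1,[3.1,2.5,0],0],[-1,[3.1,2.5,0],0]]'; python3 -m jog '[[-1,[1.6,1.3,0],0],[-1,[3.1,2.5,0],0],[-1,[3.1,2.5,0],0]]'
```

```text
t: 77.88
eef_pos: [0.5837, 0.1411, 0.0783]
ee_rot: [-3.14, 0.005, 0.597]
force: [-11.1, -0.4, 4.5]
width: 0.0007
gripper_force: 5.2
t: 78.25
eef_pos: [0.5849, 0.14, 0.0777]
ee_rot: [-3.138, 0.01, 0.596]
force: [-21.6, 0.0, 9.9]
width: 0.0007
gripper_force: 9.7
t: 78.62
eef_pos: [0.5856, 0.1397, 0.0774]
ee_rot: [-3.136, 0.015, 0.596]
force: [-34.1, 6.4, 17.8]
width: 0.0006
gripper_force: 15.0
```

```bash
python3 -m jog '[[-1,[-12,-10,0],0],[-1,[-31,-25,0],0],[-1,[-31,-25,-40],0],[-1,[-31,-25,-90],0],[-1,[-31,-25,-90],0],[-1,[-50,-160,-110],0],[-1,[-50,-160,-110],0],[-1,[-50,-160,-110],0],[-1,[-250,-350,-130],0],[-1,[-250,-350,-130],0],[-1,[-250,-350,-130],0],[-1,[-250,-350,-130],0],[-1,[-250,-350,-130],0],[-1,[-250,-350,-130],0]]'; python3 chk.py | head -7; python3 - <<'E'
from g import *
T=Cam("top");S=Cam("scene")
h=cv2.cvtColor(T.im,cv2.COLOR_RGB2GRAY)
for v in range(176,198): print(v,"".join(" .:-=+*#%@"[min(9,int(x)//18)] for x in h[v,262:292]))
g=S.im.max(2)
for v in range(176,200): print(v,"".join(" .:-=+*#%@"[min(9,int(x)//26)] for x in g[v,270:305]))
for n,x in(("off",-.0148),("on",.0148)):
    P=[*(np.array([.5985,.1395])+ex*x),.0746];print(n,T.pix(P).round(1),S.pix(P).round(1))
E
```

```text
t: 80.38
eef_pos: [0.1898, 0.2909, 0.2096]
ee_rot: [-3.139, -0.002, 0.601]
force: [0.3, -0.3, -0.6]
width: 0.0003
gripper_force: 0.0
t 80.47 pos [0.191  0.2903 0.2091] rot [-3.141e+00 -1.000e-03  5.990e-01] F [ 0.8 -0.3 -0.2] w 0.0002 g 0.0
relays 0 86 [-0.7 -0.1]
 collar 0 r px 6.5 [-1.3 -1.5]
relays 1 85 [-1.6 -0.8]
 collar 1 r px 6.6 [-0.2 -0.5]
relays 2 83 [-1.1 -0.8]
 collar 2 r px 6.7 [-0.5 -0.8]
176 @@@@@@@@@@@@@@+*%@@@@@@@@@@@@@
177 @@@@@@@@@@@@@@*+%@@#%@@@@@@@@@
178 @@@@@@@@@@@@@@**%@@#%@@@@@@@@@
179 @@@@@@@#%@@@@#**%@@@@@@@@@@@@@
180 @@@@@@***#%%#==*%@@@@@@@@@@@@@
181 @@@@@@*****+-::+*##@@@@@@@@@@@
182 @@@@@%***++=:.:=***####%@@@@@@
183 @@@@%*+==+++...:=+****+*#%@@@@
184 @@@@@+=-====.. -****+**++%@@@@
185 @@@@%+--===-...-++=++++**%@@@@
186 @@@@%+=====-.  -======-*#+%@@@
187 @@@%*+======----====---+*+*%@@
188 @@@@+======+***+------=++#@@@@
189 @@@@*=====+#%###=-----+**@@@*#
190 @@@%+=====+*%%%#=-==-=+**@@@@*
191 @@@*=-===-=+#%%*=--===+*#@@%#=
192 @@@*=:-==-===+++======**%@@@%-
193 @@@#=--=--===========+++%@@@@%
194 @@@#*+---:-=========-+++@@@@@@
195 @@@*==::::-=+*++===-:+**@
[... 398 characters left out ...]
4 @@@@@@@@@%%%%###+: -****++*+#%%#*+*
185 @@@@@@@@%%%%%*+*=..=**##++**###*=+#
186 @@@@@@@@%%%%%*==: :=+*###*#**+===*%
187 @@@@@@@@%%%%##+=-::=++*+++==--=+*#%
188 @@@@@@@@%%%#++++++--===------+#%%%%
189 @@@@@@@@@%*+--=+*+=======+++*%%%%%%
190 @@@@@@@%%*=---=+*+=+***##%@@@@%%%%%
191 @@@@@%#**+=---+*#*===+*##%@@@@%%%@@
192 @@@%##***+++--+#%*======+*%@@@@@@%@
193 @@%#*#*===**+++***==*+-:-+#@@@@@@@@
194 @%%##*=-::=+#%*=---=+=-==++#@@@@@@@
195 ##%%%*+=--=*%*=..:----==+==#@@@@@@@
196 #%%%%%%%#**#*=. .----====--*%@@@@@@
197 %@%%%##%@%*=-.  .===++=--:-+%%@@@@@
198 +#%%%%#%%#=.    .-+++=---:-*%%@@@@@
199 .-=+#%%#*-.     .:===---:-=#%%@@@@@
off [274.2 188.9] [284.5 184.3]
on [276.4 179.1] [290.2 180.3]
```

```bash
python3 -c "
from station import order
print(order.job_done())"
```

```text
the job is handed in; nothing more can be done
None
```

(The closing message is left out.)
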